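# Clear the range cover: sort what was left on it

### The job

Clear the wooden board that covers the range, so that it can be lifted off and the burners lit: put the lemon and the garlic bulb side by side on the floor of the slatted wooden produce crate, lay the steel spoon lengthwise in the metal cutlery tray with the other spoon, and stand the two jars upright in the dark wooden caddy, each in the bay that fits it. Leave the mug and the kitchen timer where they stand.

Things in the scene. Friction and masses are not known exactly. Their poses are not given: they have to be found in the camera images.
- lemon: Lemon, 71 mm long (its x axis), 53 mm wide (y), 51 mm high, about 85 g. Lies on the board over the range, whose top is at z = 0.020. Origin: underside, centre. Too long to be gripped end to end by a small gripper: take it across its width.
- garlic: Garlic bulb, round, 56 mm across and 56 mm high to the tip of its stalk, light (about 35 g). Stands on the board. Origin: centre of its underside, z up.
- spoon: Plain steel spoon, 134 mm long (its x axis, bowl at one end), 27 mm wide (y), 12 mm high, 20 g. Lies on the board; grip it across its middle, where it behaves as a solid bar some 15 to 27 mm wide. Origin: underside, middle of its length.
- herb_jar: Slim glass herb jar with screw cap, 45 mm across, 108 mm high, about 110 g. Stands on the board. Origin: centre of its underside, z up.
- jam_jar: Wide glass jam jar with pale metal lid, 66 mm across (lid 60 mm), 95 mm high, about 290 g. Stands on the board. Origin: centre of its underside, z up.
- produce_crate: Low slatted wooden produce crate, 230 x 104 mm outside, walls 6 mm thick and 44 mm high, floor top 8 mm above the origin; inside 218 x 92 mm. Empty; lemon and garlic fit one behind the other along it. Fixed on the worktop left of the range, one of three side by side in changing order; x axis = long side, away from the robot. Origin: centre of its underside.
- jar_caddy: Dark wooden caddy, 164 x 96 mm, walls 6 mm thick, up to 54 mm high, floor top 8 mm above origin. Small bay (-x end, nearer the robot) 62 mm in x by 84 in y, centre x = -45 mm; large bay 84 x 84 mm, centre x = +34 mm; both y = 0. Fixed on the worktop left of the range, one of three side by side in changing order; x axis = long side, away from the robot. Origin: centre of its underside.
- cutlery_tray: Low metal cutlery tray, 200 x 100 mm, inside 192 x 92 mm, rim 29 mm high, floor top 4 mm above origin. A red-handled teaspoon (132 x 26 x 11 mm, loose) already lies in it lengthwise, 30 mm to the -y side of its middle line. Fixed on the worktop left of the range, one of three side by side in changing order; x axis = long side, away from the robot. Origin: centre of its underside.
- mug: White mug, 87 mm across and 96 mm high, with a handle, loose, on the worktop behind the containers; a bystander. Origin: underside, near the middle of mug and handle.
- timer: Red and white round kitchen timer, 63 mm across, 46 mm high, loose, at the front edge of the worktop; a bystander. Origin: centre of its underside.

How it is judged:
By the outcome, as a careful person would: the job done as asked, in the order asked, and still so for the second after the job is handed in, with the robot touching nothing.
It also fails if it takes over 144 s, if anything falls off the work surface, if the arm or the gripper's body presses on something with over 40 N, if the wrist force passes 120 N, or if a joint passes its speed limit or range.

### The arm

A 6-joint arm with a two-finger parallel gripper is mounted at the origin on a cart in front of the work surface, level with it; the furniture and walls round the work are solid. World frame = base frame: x ahead of the robot, y to its left, z up, the work surface at z = 0. Lengths are in m, angles in rad, forces in N, time in s.
With the tool pointing down it reaches from about 0.35 to 0.975 m from the base axis. Payload 4.9 kg.
Tool frame: the origin (TCP) lies on the centre line of the jaws, within the pads' length; the fingertips stand manip.tip_reach ahead of it and the grasp point (between the pads) is the TCP (manip.tip_reach is the distance from the TCP to the fingertips, in m); z points along the fingers, y is the line along which they close (so a half turn about z gives the same grasp; the last joint's range is limited). The gripper opens to 85 mm and grips with 20 to 120 N. Pads are 22 mm wide; open, the fingers measure 114 mm over their backs; the gripper's body (76 mm by 85 mm) begins 54 mm behind the grasp point. The pads swing forward as they close: fully open they stand 13 mm farther back than shut.
Start: joints at [1.101, 0.053, 1.613, -0, 1.476, -0.119], TCP at [0.215, 0.587, 0.225] pointing down, gripper open.
Joint ranges: [-3.01, 3.01], [-1.01, 2.22], [0.06, 2.58], [-1.02, 4.17], [0.09, 2.62], [-3.14, 3.14]. Speed limits (rad/s): [2.57, 2.57, 3.14, 3.14, 3.14, 3.14].

### API

Orientations are given as a unit quaternion [w, x, y, z].
In Python, from plant import manip gives the robot as it stands. The module is installed in compiled form; this text tells all that it offers.
- The arm moves only by the tool move_arm, never from a script. Its argument "rows" is a list of rows, each a list of 7 numbers: the shift along the tool's x, y, z in cm, then the turn, a rotation vector about the tool's x, y, z in degrees, then the opening, from -1 (shut) to 1 (fully open). In form: [[tx, ty, tz, ax, ay, az, jaw], ...]. A call has 1 to 20 rows; each row shifts and turns the commanded pose from where the row before left it, along the tool's axes as they then stand; what a row does not reach is not made up. A row lasts 1/12 s, in which the tool goes at most 41.7 mm and 7.16 degrees, less where a joint would pass 70% of its speed; a pose out of reach is approached as far as the arm can. A call is refused whole if a number of a shift passes 4.17 or a number of a turn 7.16, either way. A call with a gripper value outside its range is refused whole. The fingers move at their own pace and stop on an object; the grip force is fixed at half the most. Time passes only in rows, so rows that do not move let the fingers close. It gives the time, the measured TCP pose, the force, the opening and the grip force at its end, in the units of the state.
- manip.state(): the state, without advancing time (a new reading comes with each control period).
- manip.grab_frame(name): name is "scene" or "top" or "wrist"; returns a dict with "img" (480x640x3 uint8, blue, green, red), "mtx" (3x3 intrinsics, pixels), "R" (3x3) and "t" (3): a world point X has camera coordinates R X + t. Camera axes: x right, y down, z forward; pixel columns grow to the right and rows downward; lengths in m; the calibration is good to about 2 mm. A picture is of the moment at which its call begins. There is no depth.
- manip.job_done(): hands the job in; it is judged then, once.
The state is a dict: "time": time; "joint_pos": joint angles; "joint_vel": joint speeds; "joint_efforts": joint torques, N m; "tool_pos": TCP position; "tool_rot": TCP orientation; "contact_force": force on the tool from outside, world axes, zero at the start; "ft_torque": the same for the moment, N m; "gripper_width": opening from 0.0 (shut) to 1.0 (fully open); "grasp_force": force on a finger pad.
Only numpy, scipy, OpenCV 4.12 (cv2) and the standard library are available. Lean on these libraries where they do the work, as an engineer would, in place of code of your own. Each camera call takes 0.05 s, during which the arm holds its last target. There are 200 camera calls.

## Working session

There is one attempt and no reset: what is moved stays moved. The work goes in short steps, Python scripts to look and compute and a tool call to move; the robot and the scene stay as the last step left them, time stands still between calls to the robot, and variables do not carry over. Pictures are saved under pics/ and viewed, at most 14 in all, crops included, and the job is handed in when it is done.

Besides the shell and the picture viewer there is one more tool, called after ">>>" as name(argument=value, ...) on one line, values as JSON. move_arm: Moves the arm, as the interface text tells. Its arguments: {"type":"object","properties":{"rows":{"type":"array","items":{"type":"array","items":{"type":"number"}}}},"required":["rows"]}

```bash
mkdir -p pics; python3 - <<'E'
from plant import manip
import cv2,numpy as np
s=manip.state();print(s['time'],s['tool_pos'],s['tool_rot'],s['gripper_width'],manip.tip_reach)
for n in("scene","top"):
    f=manip.grab_frame(n);cv2.imwrite(f'pics/{n}0.png',f['img']);np.savez(f'{n}0.npz',**f)
    print(n,f['mtx'].tolist(),f['R'].round(3).tolist(),f['t'].round(3).tolist())
E
```

```text
0.0 [0.21449812 0.58633955 0.22384424] [-2.92543333e-04  1.74511097e-01  9.84654649e-01 -1.00688254e-03] 1.0004884442522837 0.019
scene [[479.37605565459086, 0.0, 317.8966582471908], [0.0, 479.37605565459086, 233.49697154148194], [0.0, 0.0, 1.0]] [[0.707, -0.707, -0.018], [-0.407, -0.386, -0.828], [0.578, 0.593, -0.56]] [-0.371, 0.274, 0.99]
top [[470.1144542369788, 0.0, 315.0945708818251], [0.0, 470.1144542369788, 236.8848057273184], [0.0, 0.0, 1.0]] [[-0.362, -0.932, -0.003], [-0.9, 0.35, -0.26], [0.244, -0.091, -0.966]] [0.204, 0.509, 0.911]
```

View pics/scene0.png

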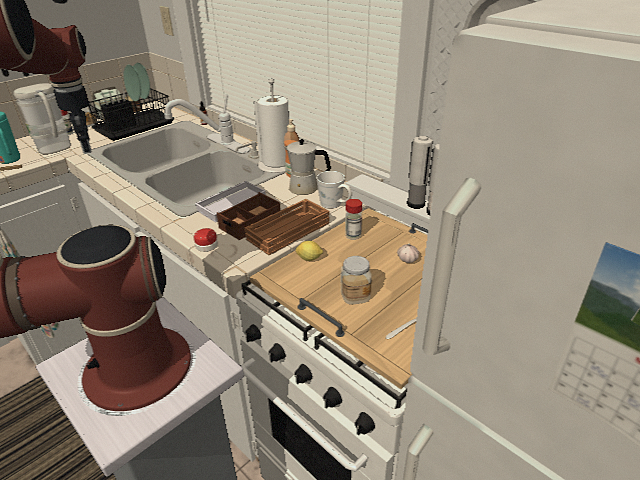

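View pics/top0.png

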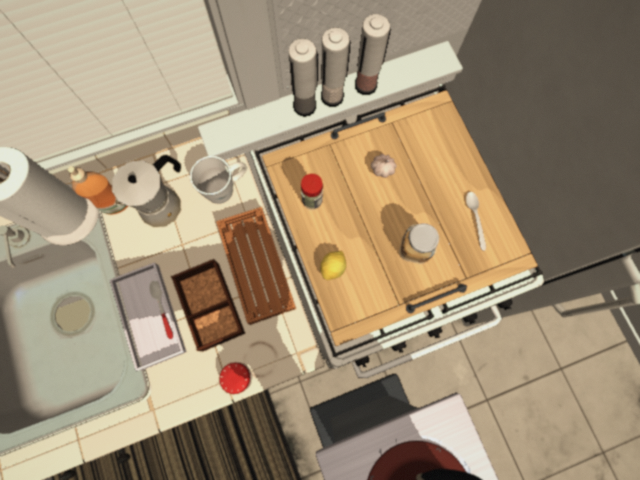

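The top view shows the tray at (148,315), caddy at (208,305) and crate at (257,265). On the board are the lemon (333,264), herb jar with red cap (312,190), jam jar (423,240), garlic (383,164) and spoon (476,220). The mug is at (213,178) and the timer at (235,378). I'll enlarge both areas.

```bash
cat > h.py <<'E'
from plant import manip
import cv2,numpy as np
from scipy.spatial.transform import Rotation as Ro
def ray(f,uv,z):
    uv=np.atleast_2d(np.array(uv,float)); d=np.c_[uv,np.ones(len(uv))]@np.linalg.inv(f['mtx']).T@f['R']
    c=-f['R'].T@f['t']; return (c+d*((z-c[2])/d[:,2])[:,None]).round(4)
def pix(f,X):
    p=(np.atleast_2d(X)@f['R'].T+f['t'])@f['mtx'].T; return (p[:,:2]/p[:,2:]).round(1)
def rot(s): w=s['tool_rot']; return Ro.from_quat([w[1],w[2],w[3],w[0]])
def go(p,ydeg=None):
    """turn in deg about tool z so that jaws' line has world heading ydeg, then shift in cm in the turned tool axes"""
    s=manip.state(); R=rot(s); y=R.as_matrix()[:,1]; a=np.degrees(np.arctan2(y[1],y[0])); t=0
    if ydeg is not None: t=-((ydeg-a+90)%180-90)   # tool z is down
    M=R.as_matrix()@Ro.from_rotvec([0,0,t],degrees=True).as_matrix()
    print('t',round(s['time'],2),'pos',s['tool_pos'].round(4),'jaw hdg',a.round(1),'tilt',R.as_matrix()[:2,2].round(3),'turn',round(t,1),'shift cm',(100*M.T@(np.array(p)-s['tool_pos'])).round(2),'w',round(s['gripper_width'],3),'F',s['contact_force'].round(1))
E
python3 - <<'E'
import cv2
im=cv2.imread('pics/top0.png')
for n,(r0,r1,c0,c1) in dict(cont=(200,395,105,305),board=(145,290,265,500)).items():
    cv2.imwrite(f'pics/{n}.png',cv2.resize(im[r0:r1,c0:c1],None,fx=3,fy=3,interpolation=cv2.INTER_CUBIC))
E
```

```text
(no output)
```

View pics/cont.png

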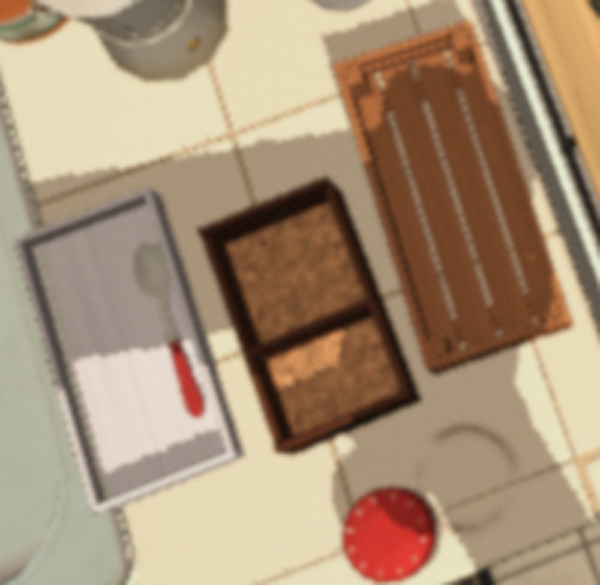

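View pics/board.png

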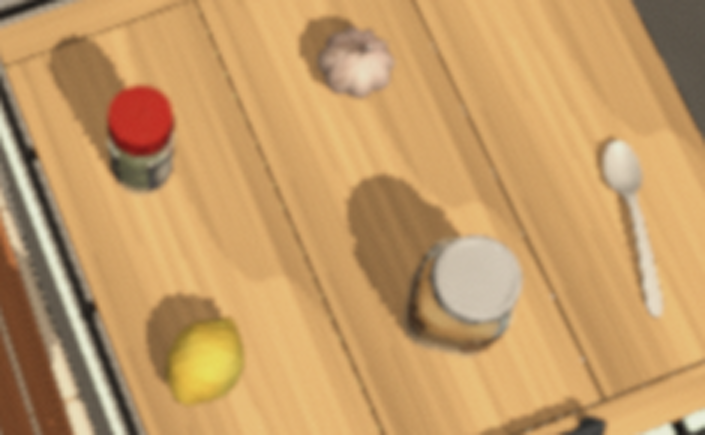

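The crops show the rims of all three containers clearly, with the caddy's large bay far from the robot and the small bay near. The teaspoon is on the tray's right (-y) side. Now the numbers.

```bash
python3 - <<'E'
from h import *
f=dict(np.load('top0.npz'))
o=np.array([105,200])
for n,z,c in [('tray',.029,[(20,242),(152,192),(240,455),(98,507)]),('caddy',.054,[(202,230),(332,180),(417,400),(282,452)]),('crate',.044,[(335,65),(470,25),(570,325),(433,372)])]:
    P=ray(f,np.array(c)/3+o-1/3,z)[:,:2]; far=(P[0]+P[1])/2; near=(P[2]+P[3])/2; d=far-near; w=(P[0]+P[3]-P[1]-P[2])/2
    print(n,P.tolist(),'ctr',P.mean(0).round(4),'L',np.linalg.norm(d).round(4),'W',np.linalg.norm(w).round(4),'hdg',np.degrees(np.arctan2(d[1],d[0])).round(1),np.degrees(np.arctan2(w[1],w[0])).round(1)-90)
im=f['img'];hsv=cv2.cvtColor(im,cv2.COLOR_BGR2HSV);H,S,V=cv2.split(hsv)
box=lambda a,b,c,d:(lambda m:(m.__setitem__((slice(c,d),slice(a,b)),1),m)[1])(np.zeros(H.shape,np.uint8))
def obj(n,mask,z):
    c=max(cv2.findContours(mask.astype(np.uint8),cv2.RETR_EXTERNAL,cv2.CHAIN_APPROX_NONE)[0],key=cv2.contourArea)
    W=ray(f,c[:,0,:],z)[:,:2].astype(np.float32); h=cv2.convexHull(W*1000)
    r=cv2.minAreaRect(h); e=cv2.fitEllipse(W*1000)
    print(n,'area',cv2.contourArea(c),'px',c[:,0].mean(0).round(1),'rect',np.round(r[0],1),np.round(r[1],1),round(r[2],1),'ell',np.round(e[0],1),np.round(e[1],1),round(e[2],1)); return W
obj('lemon',box(310,360,240,285)*((H>20)&(H<35)&(S>170)),.045)
obj('cap',box(290,330,165,210)*(((H<6)|(H>172))&(S>150)),.126)
obj('garlic',box(365,405,145,182)*(S<85)*(V>90),.045)
obj('spoon',box(455,495,185,255)*(S<75)*(V>110),.025)
obj('jamlid',box(395,450,215,260)*(S<45)*(V>120),.115)
obj('timer',box(210,260,355,400)*(((H<6)|(H>172))&(S>150)),.03)
# scene view cross checks
g=dict(np.load('scene0.npz'))
c=-f['R'].T@f['t'];print('topcam',c)
for n,X in dict(mugtop=(0,0,0)).items(): pass
print('mug rim',ray(f,(212,176),.096))
E
```

```text
tray [[0.6254, 0.4384], [0.6263, 0.3414], [0.4291, 0.3365], [0.4311, 0.4356]] ctr [0.528 0.388] L 0.1958 W 0.0981 hdg 1.1 -0.29999999999999716
caddy [[0.58, 0.3105], [0.5811, 0.216], [0.4175, 0.2096], [0.4179, 0.3039]] ctr [0.4991 0.26  ] L 0.163 W 0.0944 hdg 2.3 0.20000000000000284
crate [[0.6636, 0.189], [0.6569, 0.0885], [0.4284, 0.0969], [0.4323, 0.1946]] ctr [0.5453 0.1422] L 0.23 W 0.0992 hdg -1.7 -3.0999999999999943
lemon area 181.0 px [330.2 263.6] rect [487.1  -6.7] [37.9 62.2] 44.8 ell [484.7  -8.2] [39.6 55.8] 37.3
cap area 352.0 px [311.3 185. ] rect [637.3 -20.6] [40.3 47.3] 68.8 ell [637.2 -21. ] [41.  47.5] 71.0
garlic area 335.0 px [383.5 165.6] rect [ 652.4 -197.3] [48.8 49.3] 3.3 ell [ 651.9 -197.5] [47.6 48.6] 148.6
spoon area 285.0 px [476.9 220.2] rect [ 466.2 -342.7] [ 25.8 132.6] 77.1 ell [ 475. -344.] [ 24.4 130.9] 76.0
jamlid area 564.5 px [424.2 239.2] rect [ 457.2 -188.6] [53.6 55.2] 48.1 ell [ 455.9 -188.9] [52.5 57.5] 92.3
timer area 684.5 px [234.  377.8] rect [343.4 258.3] [58.2 57.9] 71.6 ell [343.7 258.4] [57.8 58.2] 13.9
topcam [0.30931716 0.09467072 1.01273966]
mug rim [[0.7423 0.1616 0.096 ]]
```

>>> move_arm(rows=[[-1.2, -1.2, 0, 0, 0, 0, 1], [-2.4, -2.4, 0, 0, 0, 0, 1], [-2.4, -2.4, 0, 0, 0, 0, 1], [-2.4, -2.4, 0, 0, 0, 0, 1], [-2.4, -2.4, 0, 0, 0, 0, 1], [-2.4, -2.4, 0, 0, 0, 0, 1], [-2.4, -2.4, 0, 0, 0, 0, 1], [-2.4, -2.4, 0, 0, 0, 0, 1], [-2.4, -2.4, 0, 0, 0, 0, 1], [-2.4, -2.4, 0, 0, 0, 0, 1], [-2.4, -2.4, 0, 0, 0, 0, 1], [-2.4, -2.4, 0, 0, 0, 0, 1], [-2.4, -2.4, 0, 0, 0, 0, 1], [-2.4, -2.4, 0, 0, 0, 0, 1], [-2.4, -2.4, 0, 0, 0, 0, 1], [-2.4, -2.4, 0, 0, 0, 0, 1], [-2.4, -2.4, 0, 0, 0, 0, 1], [-2.4, -2.4, 0, 0, 0, 0, 1], [-2.4, -2.4, 0, 0, 0, 0, 1], [-1.2, -1.2, 0, 0, 0, 0, 1]])

```text
time: 1.77
tool_pos: [0.4869, -0.0011, 0.2246]
tool_rot: [-0.0, 0.176, 0.984, -0.001]
contact_force: [-1.0, 0.6, -0.0]
gripper_width: 1.0
grasp_force: 0.0
```

```bash
python3 - <<'E'
from h import *
f=manip.grab_frame('wrist');cv2.imwrite('pics/w1.png',f['img']);np.savez('w1.npz',**f)
go((.487,-.007,.22)); print((-f['R'].T@f['t']).round(3),f['R'].round(2).tolist(),f['mtx'].round(0).tolist())
E
```

```text
t 1.82 pos [ 0.4875 -0.0023  0.2246] jaw hdg 69.6 tilt [-0.    -0.002] turn 0 shift cm [-0.12 -0.46  0.46] w 1.002 F [-1.1 -2.3  0.2]
[0.411 0.028 0.373] [[0.35, 0.94, -0.0], [0.89, -0.33, 0.32], [0.3, -0.11, -0.95]] [[350.0, 0.0, 319.0], [0.0, 350.0, 242.0], [0.0, 0.0, 1.0]]
```

View pics/w1.png

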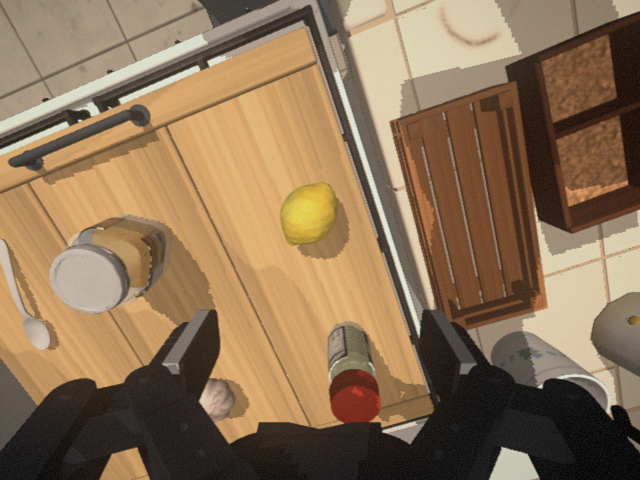

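The wrist view is sharp: lemon at (310,213), crate rim corners near (393,120), (516,82), (547,307) and (465,327), jam lid at (90,279) and garlic at (217,398).

```bash
python3 - <<'E'
from h import *
f=dict(np.load('w1.npz'));im=f['img'];H,S,V=cv2.split(cv2.cvtColor(im,cv2.COLOR_BGR2HSV))
print(S[213,310],S[213,260],S[235,345],H[213,310],H[213,260])
m=np.zeros_like(H);m[165:265,265:355]=((S>195)&(H>22)&(H<33))[165:265,265:355]*255
m=cv2.morphologyEx(m,cv2.MORPH_CLOSE,np.ones((7,7)))
c=max(cv2.findContours(m,cv2.RETR_EXTERNAL,cv2.CHAIN_APPROX_NONE)[0],key=cv2.contourArea)
W=ray(f,c[:,0],.045)[:,:2];hh=cv2.convexHull((W*1000).astype(np.float32));print(cv2.minAreaRect(hh),cv2.boxPoints(cv2.minAreaRect(hh)).round(0).tolist(),cv2.fitEllipse(hh),cv2.contourArea(c))
print('crate',ray(f,[(393,120),(516,82),(547,307),(465,327)],.044).tolist())
E
```

```text
167 126 121 24 17Traceback (most recent call last):
  File "<stdin>", line 6, in <module>
ValueError: max() iterable argument is empty
```

```bash
python3 - <<'E'
from h import *
f=dict(np.load('w1.npz'));im=f['img'];H,S,V=cv2.split(cv2.cvtColor(im,cv2.COLOR_BGR2HSV))
m=np.zeros_like(H);m[165:265,265:355]=((S>130)&(H>20)&(H<33))[165:265,265:355]*255
m=cv2.morphologyEx(m,cv2.MORPH_CLOSE,np.ones((7,7)))
c=max(cv2.findContours(m,cv2.RETR_EXTERNAL,cv2.CHAIN_APPROX_NONE)[0],key=cv2.contourArea)
W=ray(f,c[:,0],.045)[:,:2];hh=cv2.convexHull((W*1000).astype(np.float32));print(cv2.boundingRect(c),cv2.minAreaRect(hh),cv2.boxPoints(cv2.minAreaRect(hh)).round(0).tolist(),cv2.fitEllipse(hh),cv2.contourArea(c))
print('crate',ray(f,[(393,120),(516,82),(547,307),(465,327)],.044).tolist())
E
```

```text
(280, 183, 58, 62) ((483.25, -9.60000228881836), (55.834266662597656, 57.16783905029297), 78.69007110595703) [[450.0, -31.0], [506.0, -43.0], [517.0, 12.0], [461.0, 23.0]] ((483.19622802734375, -10.288124084472656), (51.44702911376953, 66.61643981933594), 37.316131591796875) 2685.0
crate [[0.429, 0.0909, 0.044], [0.4361, 0.1986, 0.044], [0.6642, 0.1903, 0.044], [0.6581, 0.1038, 0.044]]
```

```bash
python3 - <<'E'
from h import *
go((.483,-.010,.043),38)
E
```

```text
t 1.82 pos [ 0.4875 -0.0023  0.2246] jaw hdg 69.6 tilt [-0.    -0.002] turn 31.6 shift cm [-0.31 -0.8  18.16] w 1.002 F [-1.1 -2.3  0.2]
```

>>> move_arm(rows=[[0, 0, 0, 0, 0, 6.3, 1], [0, 0, 0, 0, 0, 6.3, 1], [0, 0, 0, 0, 0, 6.3, 1], [0, 0, 0, 0, 0, 6.3, 1], [0, 0, 0, 0, 0, 6.4, 1], [-0.3, -0.8, 2.5, 0, 0, 0, 1], [0, 0, 3.5, 0, 0, 0, 1], [0, 0, 3.5, 0, 0, 0, 1], [0, 0, 3.5, 0, 0, 0, 1], [0, 0, 2.5, 0, 0, 0, 1], [0, 0, 1.7, 0, 0, 0, 1], [0, 0, 1.0, 0, 0, 0, 1], [0, 0, 0, 0, 0, 0, 1], [0, 0, 0, 0, 0, 0, 1]])

```text
time: 2.98
tool_pos: [0.4819, -0.0051, 0.0433]
tool_rot: [-0.0, 0.436, 0.9, -0.0]
contact_force: [-0.4, 0.1, 0.4]
gripper_width: 0.999
grasp_force: 0.0
```

>>> move_arm(rows=[[0, 0, 0, 0, 0, 0, -1], [0, 0, 0, 0, 0, 0, -1], [0, 0, 0, 0, 0, 0, -1], [0, 0, 0, 0, 0, 0, -1], [0, 0, 0, 0, 0, 0, -1], [0, 0, 0, 0, 0, 0, -1], [0, 0, 0, 0, 0, 0, -1], [0, 0, 0, 0, 0, 0, -1], [0, 0, -1, 0, 0, 0, -1], [0, 0, -2.5, 0, 0, 0, -1], [0, 0, -3.5, 0, 0, 0, -1], [0, 0, -3, 0, 0, 0, -1], [0, 0, -2, 0, 0, 0, -1], [0, 0, 0, 0, 0, 0, -1]])

```text
time: 4.15
tool_pos: [0.4856, -0.0059, 0.1703]
tool_rot: [0.006, 0.436, 0.9, 0.002]
contact_force: [0.5, -1.4, 0.8]
gripper_width: -0.004
grasp_force: 0.0
```

```bash
python3 - <<'E'
from h import *
r=np.radians(-2);C=np.array([.546,.143]);u=np.array([np.cos(r),np.sin(r)])
print(C+.045*u,C-.045*u)
go((*(C+.045*u),.16),-2)
f=manip.grab_frame('wrist');cv2.imwrite('pics/w2.png',f['img'])
E
```

```text
[0.59097259 0.14142952] [0.50102741 0.14457048]
t 4.15 pos [ 0.4856 -0.0059  0.1703] jaw hdg 38.3 tilt [ 0.012 -0.002] turn 40.3 shift cm [15.09 10.    1.13] w -0.004 F [ 0.5 -1.4  0.8]
```

View pics/w2.png

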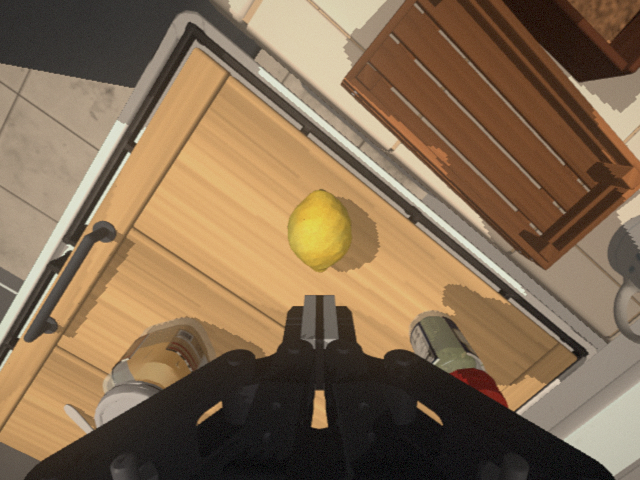

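The jaws shut empty, and the lemon is still on the board at (320,230), now aligned with the jaws. Remeasuring.

```bash
cat >> h.py <<'E'
def seg(f,box,cond,z,k=7):
    x0,x1,y0,y1=box;H,S,V=[a.astype(int) for a in cv2.split(cv2.cvtColor(f['img'],cv2.COLOR_BGR2HSV))]
    m=np.zeros(H.shape,np.uint8);m[y0:y1,x0:x1]=cond(H,S,V)[y0:y1,x0:x1]*255
    m=cv2.morphologyEx(m,cv2.MORPH_CLOSE,np.ones((k,k)))
    c=max(cv2.findContours(m,cv2.RETR_EXTERNAL,cv2.CHAIN_APPROX_NONE)[0],key=cv2.contourArea)
    h=cv2.convexHull((ray(f,c[:,0],z)[:,:2]*1000).astype(np.float32))
    print('bbox',cv2.boundingRect(c),'rect',np.concatenate([np.atleast_1d(a) for a in cv2.minAreaRect(h)]).round(1),'ell',np.concatenate([np.atleast_1d(a) for a in cv2.fitEllipse(h)]).round(1))
E
python3 - <<'E'
from h import *
f=manip.grab_frame('wrist');t=manip.grab_frame('top')
L=lambda H,S,V:(S>130)&(H>20)&(H<33)
seg(f,(270,380,170,285),L,.045)
print(ray(f,[(320,230)],.045)); print('TCP proj', pix(f,manip.state()['tool_pos']))
seg(t,(300,370,235,290),lambda H,S,V:(S>140)&(H>20)&(H<33),.045)
cv2.imwrite('pics/t2.png',t['img']);np.savez('t2.npz',**t)
go((.48,-.01,.043),38)
E
```

```text
bbox (289, 192, 65, 83) rect [488.4  -5.3  56.4  57.1  81.1] ell [488.1  -5.7  51.3  67.1  37.7]
[[ 0.4849 -0.0032  0.045 ]]
TCP proj [[314.  299.7]]
bbox (323, 253, 20, 24) rect [484.6  -9.   40.   49.2  68.2] ell [491.2 -11.   40.5  65.6  69. ]
t 4.3 pos [ 0.4817 -0.0053  0.163 ] jaw hdg 38.3 tilt [0. 0.] turn 0.3 shift cm [-0.27 -0.42 12.  ] w 0.001 F [-0.5  0.  -0.1]
```

>>> move_arm(rows=[[0, 0, 0, 0, 0, 0, 1], [0, 0, 0, 0, 0, 0, 1], [0, 0, 0, 0, 0, 0, 1], [0, 0, 0, 0, 0, 0, 1], [0, 0, 0, 0, 0, 0, 1], [0, 0, 0, 0, 0, 0, 1], [-0.4, 0.4, 1.5, 0, 0, 0, 1], [0, 0, 3, 0, 0, 0, 1], [0, 0, 3, 0, 0, 0, 1], [0, 0, 3, 0, 0, 0, 1], [0, 0, 1.2, 0, 0, 0, 1], [0, 0, 0.6, 0, 0, 0, 1], [0, 0, 0, 0, 0, 0, 1], [0, 0, 0, 0, 0, 0, 1], [0, 0, 0, 0, 0, 0, -1], [0, 0, 0, 0, 0, 0, -1], [0, 0, 0, 0, 0, 0, -1], [0, 0, 0, 0, 0, 0, -1], [0, 0, 0, 0, 0, 0, -1], [0, 0, 0, 0, 0, 0, -1]])

```text
time: 5.97
tool_pos: [0.4885, -0.0065, 0.0423]
tool_rot: [0.001, 0.436, 0.9, -0.0]
contact_force: [-2.7, -0.4, 7.7]
gripper_width: 0.538
grasp_force: 58.2
```

```bash
python3 - <<'E'
from h import *
go((.487,-.006,.040),38); s=manip.state();print(s['gripper_width'],s['grasp_force'],manip.tip_reach)
f=manip.grab_frame('wrist');cv2.imwrite('pics/w3.png',f['img'])
E
```

```text
t 5.97 pos [ 0.4885 -0.0065  0.0423] jaw hdg 38.3 tilt [ 0.002 -0.001] turn 0.3 shift cm [ 0.14 -0.09  0.23] w 0.538 F [-2.7 -0.4  7.7]
0.5384064636221735 58.2221107753503 0.019
```

View pics/w3.png

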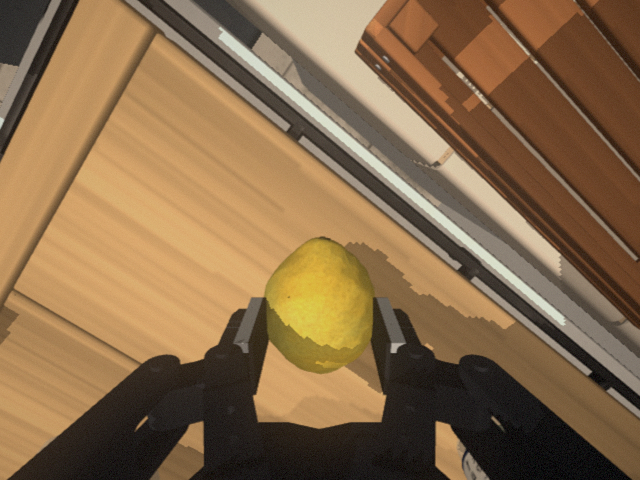

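The jaws now hold the lemon (46 mm at 58 N). Lifting slowly.

>>> move_arm(rows=[[0, 0, -0.5, 0, 0, 0, -1], [0, 0, -1, 0, 0, 0, -1], [0, 0, -2, 0, 0, 0, -1], [0, 0, -3, 0, 0, 0, -1], [0, 0, -3, 0, 0, 0, -1], [0, 0, -2, 0, 0, 0, -1], [0, 0, -1, 0, 0, 0, -1], [0, 0, 0, 0, 0, 0, -1], [0, 0, 0, 0, 0, 0, -1]])

```text
time: 6.77
tool_pos: [0.4874, -0.0059, 0.165]
tool_rot: [0.0, 0.436, 0.9, 0.0]
contact_force: [0.1, 0.7, -1.5]
gripper_width: 0.536
grasp_force: 58.9
```

```bash
python3 - <<'E'
from h import *
go((.591,.1414,.05),-2)
f=manip.grab_frame('wrist');cv2.imwrite('pics/w4.png',f['img'])
# lemon tip rows for offset
seg(f,(230,420,150,400),lambda H,S,V:(S>130)&(H>20)&(H<33),.16)
print(pix(f,manip.state()['tool_pos']))
E
```

```text
t 6.77 pos [ 0.4874 -0.0059  0.165 ] jaw hdg 38.3 tilt [0. 0.] turn 40.3 shift cm [15.08  9.84 11.5 ] w 0.536 F [ 0.1  0.7 -1.5]
bbox (251, 237, 133, 140) rect [491.2  -8.1  68.9  74.9  35. ] ell [497.3 -17.9  67.2  93.4  34.9]
[[316.5 305.2]]
```

>>> move_arm(rows=[[0, 0, 0, 0, 0, 6.7, -1], [0, 0, 0, 0, 0, 6.7, -1], [0, 0, 0, 0, 0, 6.7, -1], [0, 0, 0, 0, 0, 6.7, -1], [0, 0, 0, 0, 0, 6.7, -1], [0, 0, 0, 0, 0, 6.8, -1], [1, 0.6, 0, 0, 0, 0, -1], [2, 1.3, 0, 0, 0, 0, -1], [2.6, 1.7, 0, 0, 0, 0, -1], [2.6, 1.7, 0, 0, 0, 0, -1], [2.6, 1.7, 0, 0, 0, 0, -1], [2.0, 1.3, 0, 0, 0, 0, -1], [1.5, 1, 0, 0, 0, 0, -1], [0.8, 0.5, 0, 0, 0, 0, -1], [0, 0, 1, 0, 0, 0, -1], [0, 0, 2, 0, 0, 0, -1], [0, 0, 2, 0, 0, 0, -1], [0, 0, 1, 0, 0, 0, -1], [0, 0, 0, 0, 0, 0, -1], [0, 0, 0, 0, 0, 0, -1]])

```text
time: 8.48
tool_pos: [0.5897, 0.1409, 0.1039]
tool_rot: [-0.001, 0.719, 0.695, -0.001]
contact_force: [0.7, -0.8, -0.1]
gripper_width: 0.535
grasp_force: 58.9
```

```bash
python3 - <<'E'
from h import *
go((.591,.1414,.033),-2)
f=manip.grab_frame('wrist');cv2.imwrite('pics/w5.png',f['img']);np.savez('w5.npz',**f)
E
```

```text
t 8.48 pos [0.5897 0.1409 0.1039] jaw hdg -2.0 tilt [-0.002 -0.   ] turn -0.0 shift cm [0.06 0.15 7.09] w 0.535 F [ 0.7 -0.8 -0.1]
```

View pics/w5.png

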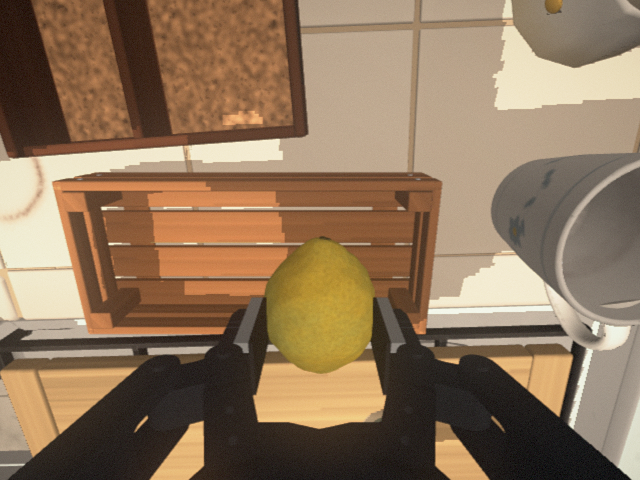

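The lemon is held square over the crate. Rim corners are near (57,183), (440,181), (427,332) and (90,333). Checking the crate position from here.

```bash
python3 - <<'E'
from h import *
f=dict(np.load('w5.npz'))
P=ray(f,[(57,183),(440,181),(427,332),(90,333)],.044)[:,:2];print(P.tolist(),P.mean(0))
P=ray(f,[(307,133),(12,156)],.054);print('caddy -y side far,near',P.tolist())
E
```

```text
[[0.436, 0.1965], [0.6629, 0.1896], [0.6616, 0.0867], [0.4305, 0.0938]] [0.54775 0.14165]
caddy -y side far,near [[0.586, 0.2197, 0.054], [0.4228, 0.2134, 0.054]]
```

>>> move_arm(rows=[[0.1, 0.15, 2, 0, 0, 0, -1], [0, 0, 2, 0, 0, 0, -1], [0, 0, 1.5, 0, 0, 0, -1], [0, 0, 1, 0, 0, 0, -1], [0, 0, 0.5, 0, 0, 0, -1], [0, 0, 0, 0, 0, 0, -1], [0, 0, 0, 0, 0, 0, -1], [0, 0, 0, 0, 0, 0, -1]])

```text
time: 9.2
tool_pos: [0.5934, 0.1426, 0.0367]
tool_rot: [0.001, 0.719, 0.695, 0.001]
contact_force: [0.0, -0.2, -0.8]
gripper_width: 0.541
grasp_force: 58.9
```

>>> move_arm(rows=[[0, 0, 0, 0, 0, 0, 0.3], [0, 0, 0, 0, 0, 0, 0.5], [0, 0, 0, 0, 0, 0, 0.7], [0, 0, 0, 0, 0, 0, 0.7], [0, 0, 0, 0, 0, 0, 0.7], [0, 0, -1, 0, 0, 0, 0.7], [0, 0, -2, 0, 0, 0, 0.7], [0, 0, -3, 0, 0, 0, 1], [0, 0, -4, 0, 0, 0, 1], [0, 0, -3, 0, 0, 0, 1], [0, 0, -2, 0, 0, 0, 1], [0, 0, -1, 0, 0, 0, 1], [0, 0, 0, 0, 0, 0, 1]])

```text
time: 10.28
tool_pos: [0.594, 0.1427, 0.1992]
tool_rot: [0.002, 0.719, 0.695, 0.003]
contact_force: [0.4, 0.2, 0.2]
gripper_width: 0.997
grasp_force: 0.0
```

```bash
python3 - <<'E'
from h import *
go((.64,-.16,.20),-2)
f=manip.grab_frame('wrist');cv2.imwrite('pics/w6.png',f['img'])
seg(f,(150,450,120,420),lambda H,S,V:(S>130)&(H>20)&(H<33),.034)
E
```

```text
t 10.28 pos [0.594  0.1427 0.1992] jaw hdg -2.0 tilt [0.006 0.001] turn 0.0 shift cm [-30.09   5.66  -0.08] w 0.997 F [0.4 0.2 0.2]
bbox (290, 182, 56, 74) rect [594.3 143.2  56.6  57.1  40.5] ell [593.8 143.   50.6  67.5 177.4]
```

>>> move_arm(rows=[[-1.3, 0.3, 0, 0, 0, 0, 1], [-2.5, 0.5, 0, 0, 0, 0, 1], [-3.5, 0.7, 0, 0, 0, 0, 1], [-4, 0.8, 0, 0, 0, 0, 1], [-4, 0.8, 0, 0, 0, 0, 1], [-4, 0.8, 0, 0, 0, 0, 1], [-4, 0.8, 0, 0, 0, 0, 1], [-3.5, 0.8, 0, 0, 0, 0, 1], [-3, 0.7, 0, 0, 0, 0, 1], [-2.5, 0.5, 0, 0, 0, 0, 1], [-1.5, 0.3, 0, 0, 0, 0, 1], [0, 0, 0, 0, 0, 0, 1], [0, 0, 0, 0, 0, 0, 1], [0, 0, 0, 0, 0, 0, 1]])

```text
time: 11.5
tool_pos: [0.6498, -0.1968, 0.1938]
tool_rot: [-0.001, 0.719, 0.695, -0.0]
contact_force: [0.3, 0.6, -0.7]
gripper_width: 1.002
grasp_force: 0.0
```

```bash
python3 - <<'E'
from h import *
f=manip.grab_frame('wrist');cv2.imwrite('pics/w7.png',f['img']);np.savez('w7.npz',**f)
go((.652,-.197,.045),-2)
print('expected px',pix(f,(.652,-.197,.045)))
u,v=pix(f,(.652,-.197,.045))[0].astype(int)
H,S,V=cv2.split(cv2.cvtColor(f['img'],cv2.COLOR_BGR2HSV));print(S[v-40:v+41:10,u-50:u+51:10])
seg(f,(u-60,u+60,v-60,v+60),lambda H,S,V:(S<70)&(V>70),.045)
E
```

```text
t 11.55 pos [ 0.65   -0.1964  0.1943] jaw hdg -1.9 tilt [-0.001  0.001] turn 0.1 shift cm [-0.07  0.22 14.93] w 1.0 F [-0.4 -0.2  0.8]
expected px [[321.8 224.8]]
[[128 127 122 124 122 124 123 123 126 123 125]
 [128 124 125 130 133 123 126 127 134 128 126]
 [128 130 125 128  76  73  66  73 132 133 128]
 [129 127 128  73  70  71  72  75  76 127 123]
 [125 123 125  64  64  73  91  75  92 127 130]
 [125 126 127  73  68  83  74  70  78 124 126]
 [122 128 126  64  68  76  78  75 128 130 128]
 [128 130 125 126 110 129 102 130 129 132 130]
 [130 124 128 125 128 123 129 125 128 128 128]]
bbox (294, 198, 46, 55) rect [ 644.1 -194.4   54.1   32.5   70.4] ell [ 648.5 -196.    40.1   53.7  157. ]
```

View pics/w7.png

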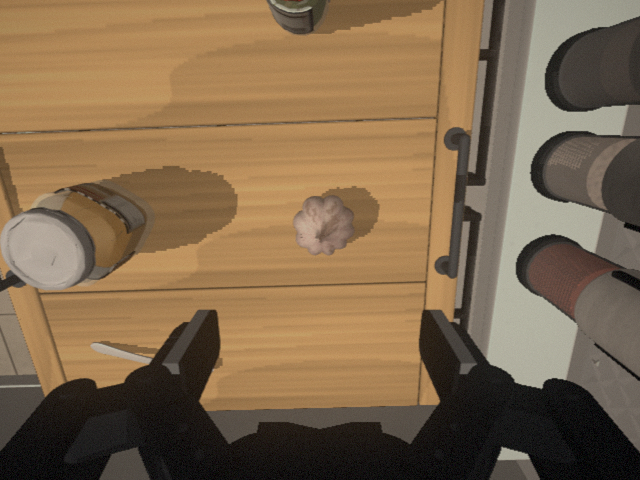

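The garlic is centred at (324,225), where I expected it.

>>> move_arm(rows=[[-0.1, 0.3, 2, 0, 0, 0, 1], [0, 0, 3.5, 0, 0, 0, 1], [0, 0, 3.5, 0, 0, 0, 1], [0, 0, 3, 0, 0, 0, 1], [0, 0, 2, 0, 0, 0, 1], [0, 0, 1, 0, 0, 0, 1], [0, 0, 0.3, 0, 0, 0, 1], [0, 0, 0, 0, 0, 0, 1], [0, 0, 0, 0, 0, 0, 1], [0, 0, 0, 0, 0, 0, -1], [0, 0, 0, 0, 0, 0, -1], [0, 0, 0, 0, 0, 0, -1], [0, 0, 0, 0, 0, 0, -1], [0, 0, 0, 0, 0, 0, -1], [0, 0, 0, 0, 0, 0, -1], [0, 0, 0, 0, 0, 0, -1]])

```text
time: 12.88
tool_pos: [0.655, -0.2005, 0.0478]
tool_rot: [0.002, 0.719, 0.695, 0.0]
contact_force: [-8.3, 0.3, 18.2]
gripper_width: 0.404
grasp_force: 50.8
```

>>> move_arm(rows=[[0, 0, -0.5, 0, 0, 0, -1], [0, 0, -1.5, 0, 0, 0, -1], [0, 0, -3, 0, 0, 0, -1], [0, 0, -4, 0, 0, 0, -1], [0, 0, -3.5, 0, 0, 0, -1], [0, 0, -2, 0, 0, 0, -1], [0, 0, -1, 0, 0, 0, -1], [0, 0, 0, 0, 0, 0, -1], [0, 0, 0, 0, 0, 0, -1]])

```text
time: 13.63
tool_pos: [0.653, -0.1988, 0.1963]
tool_rot: [-0.0, 0.719, 0.695, -0.0]
contact_force: [-0.1, -0.1, 0.4]
gripper_width: -0.003
grasp_force: 0.0
```

```bash
python3 - <<'E'
from h import *
go((.502,.143,.033),-2); s=manip.state();print(s['grasp_force'])
E
```

```text
t 13.63 pos [ 0.653  -0.1988  0.1963] jaw hdg -2.0 tilt [-0.001  0.   ] turn -0.0 shift cm [ 33.62 -16.28  16.35] w -0.003 F [-0.1 -0.1  0.4]
0.0
```

The jaws closed too high on the bulb and it slipped out, because the open pads stand farther back. Relocating it, then taking it lower.

>>> move_arm(rows=[[0, 0, 0, 0, 0, 0, 1], [0, 0, 0, 0, 0, 0, 1], [0, 0, 0, 0, 0, 0, 1], [0, 0, 0, 0, 0, 0, 1], [0, 0, 0, 0, 0, 0, 1], [0, 0, 0, 0, 0, 0, 1]])

```text
time: 14.13
tool_pos: [0.6533, -0.1989, 0.1967]
tool_rot: [-0.0, 0.719, 0.695, -0.0]
contact_force: [-0.6, 0.3, -0.5]
gripper_width: 0.847
grasp_force: 0.0
```

```bash
python3 - <<'E'
from h import *
f=manip.grab_frame('wrist');cv2.imwrite('pics/w8.png',f['img']);np.savez('w8.npz',**f)
seg(f,(230,410,130,300),lambda H,S,V:(S<108)&(V>100)&((H<15)|(H>165)),.042)
go((.653,-.197,.034),-2)
E
```

```text
bbox (293, 192, 62, 61) rect [ 657.4 -199.7   53.4   54.4    6.5] ell [ 657.3 -199.3   54.5   57.2  156.9]
t 14.18 pos [ 0.6534 -0.1989  0.1969] jaw hdg -2.0 tilt [-0.  0.] turn 0.0 shift cm [ 0.18 -0.04 16.29] w 0.921 F [ 0.2 -0.6  0.8]
```

>>> move_arm(rows=[[-0.05, 0.35, 2, 0, 0, 0, 1], [0, 0, 3.5, 0, 0, 0, 1], [0, 0, 4, 0, 0, 0, 1], [0, 0, 3, 0, 0, 0, 1], [0, 0, 2, 0, 0, 0, 1], [0, 0, 1, 0, 0, 0, 1], [0, 0, 0.8, 0, 0, 0, 1], [0, 0, 0, 0, 0, 0, 1], [0, 0, 0, 0, 0, 0, 1], [0, 0, 0, 0, 0, 0, 1]])

```text
time: 15.02
tool_pos: [0.6584, -0.2002, 0.0365]
tool_rot: [0.002, 0.719, 0.695, 0.001]
contact_force: [0.8, -0.7, 1.5]
gripper_width: 0.999
grasp_force: 0.0
```

>>> move_arm(rows=[[0, 0, 0, 0, 0, 0, -1], [0, 0, 0, 0, 0, 0, -1], [0, 0, 0, 0, 0, 0, -1], [0, 0, 0, 0, 0, 0, -1], [0, 0, 0, 0, 0, 0, -1], [0, 0, 0, 0, 0, 0, -1], [0, 0, 0, 0, 0, 0, -1]])

```text
time: 15.6
tool_pos: [0.6581, -0.2, 0.0361]
tool_rot: [0.001, 0.719, 0.695, 0.001]
contact_force: [-0.2, 0.3, 5.7]
gripper_width: 0.566
grasp_force: 56.6
```

>>> move_arm(rows=[[0, 0, -0.3, 0, 0, 0, -1], [0, 0, -0.7, 0, 0, 0, -1], [0, 0, -1.5, 0, 0, 0, -1], [0, 0, -3, 0, 0, 0, -1], [0, 0, -4, 0, 0, 0, -1], [0, 0, -3.5, 0, 0, 0, -1], [0, 0, -2, 0, 0, 0, -1], [0, 0, -1, 0, 0, 0, -1], [0, 0, 0, 0, 0, 0, -1], [0, 0, 0, 0, 0, 0, -1]])

```text
time: 16.43
tool_pos: [0.6566, -0.1994, 0.1938]
tool_rot: [-0.0, 0.719, 0.695, -0.0]
contact_force: [-0.3, -0.5, -1.0]
gripper_width: 0.567
grasp_force: 55.5
```

```bash
python3 - <<'E'
from h import *
go((.500,.143,.06),-2); s=manip.state();print(s['grasp_force'])
E
```

```text
t 16.43 pos [ 0.6566 -0.1994  0.1938] jaw hdg -2.0 tilt [-0.  0.] turn 0.0 shift cm [ 33.67 -16.84  13.39] w 0.567 F [-0.3 -0.5 -1. ]
55.51123010809533
```

>>> move_arm(rows=[[1, -0.5, 0, 0, 0, 0, -1], [2, -1, 0, 0, 0, 0, -1], [3, -1.5, 0, 0, 0, 0, -1], [3, -1.5, 0, 0, 0, 0, -1], [3, -1.5, 0, 0, 0, 0, -1], [3, -1.5, 0, 0, 0, 0, -1], [3, -1.5, 0, 0, 0, 0, -1], [3, -1.5, 0, 0, 0, 0, -1], [3, -1.5, 0, 0, 0, 0, -1], [3, -1.5, 0, 0, 0, 0, -1], [2.5, -1.2, 0, 0, 0, 0, -1], [2, -1, 0, 0, 0, 0, -1], [1.5, -0.8, 0, 0, 0, 0, -1], [0.7, -0.3, 1, 0, 0, 0, -1], [0, 0, 3, 0, 0, 0, -1], [0, 0, 4, 0, 0, 0, -1], [0, 0, 3, 0, 0, 0, -1], [0, 0, 1.5, 0, 0, 0, -1], [0, 0, 0, 0, 0, 0, -1], [0, 0, 0, 0, 0, 0, -1]])

```text
time: 18.1
tool_pos: [0.4986, 0.1426, 0.0664]
tool_rot: [-0.002, 0.719, 0.695, -0.002]
contact_force: [0.5, 0.6, -0.2]
gripper_width: 0.566
grasp_force: 55.6
```

```bash
python3 - <<'E'
from h import *
go((.500,.143,.028),-2); s=manip.state();print(s['grasp_force'])
E
```

```text
t 18.1 pos [0.4986 0.1426 0.0664] jaw hdg -2.0 tilt [-0.005 -0.001] turn -0.0 shift cm [0.04 0.16 3.83] w 0.566 F [ 0.5  0.6 -0.2]
55.55737510963809
```

>>> move_arm(rows=[[0, 0.1, 1.5, 0, 0, 0, -1], [0, 0, 1.2, 0, 0, 0, -1], [0, 0, 0.7, 0, 0, 0, -1], [0, 0, 0.4, 0, 0, 0, -1], [0, 0, 0, 0, 0, 0, -1], [0, 0, 0, 0, 0, 0, -1], [0, 0, 0, 0, 0, 0, 0.3], [0, 0, 0, 0, 0, 0, 0.5], [0, 0, 0, 0, 0, 0, 0.5], [0, 0, 0, 0, 0, 0, 0.5], [0, 0, 0, 0, 0, 0, 0.5], [0, 0, -1, 0, 0, 0, 0.5], [0, 0, -2, 0, 0, 0, 0.5], [0, 0, -3, 0, 0, 0, 0.5], [0, 0, -4, 0, 0, 0, 0.5], [0, 0, -4, 0, 0, 0, 0.5], [0, 0, -2, 0, 0, 0, 0.5], [0, 0, -1, 0, 0, 0, 0.5], [0, 0, 0, 0, 0, 0, 0.5]])

```text
time: 19.68
tool_pos: [0.5033, 0.1434, 0.2049]
tool_rot: [0.002, 0.719, 0.695, 0.002]
contact_force: [0.2, -0.3, -0.1]
gripper_width: 0.751
grasp_force: 0.0
```

```bash
python3 - <<'E'
from h import *
f=manip.grab_frame('wrist');cv2.imwrite('pics/w9.png',f['img']);np.savez('w9.npz',**f)
go((.470,-.34,.19))
t=manip.grab_frame('top');np.savez('t9.npz',**t)
seg(t,(455,500,180,260),lambda H,S,V:(S<75)&(V>110),.025,3)
E
```

```text
t 19.73 pos [0.5021 0.1432 0.202 ] jaw hdg -2.0 tilt [0.002 0.   ] turn 0 shift cm [-48.4   -1.52   1.18] w 0.75 F [-0.6 -0.2 -1.5]
bbox (466, 192, 20, 59) rect [ 465.3 -342.3   26.3  135.1   77.1] ell [ 468.4 -342.3   34.2  135.4   75.9]
```

View pics/w9.png

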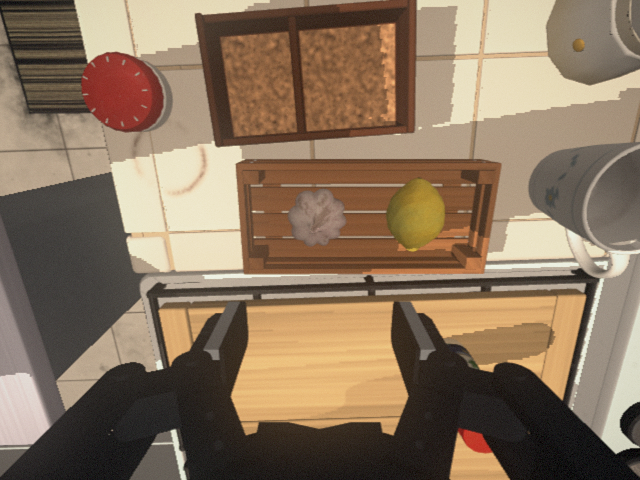

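Both lie on the crate floor: garlic at (317,217), lemon at (415,214). Next is the spoon.

>>> move_arm(rows=[[-1.5, 0, 0, 0, 0, 0, 0.3], [-3, -0.2, 0, 0, 0, 0, 0.3], [-4, -0.2, 0, 0, 0, 0, 0.3], [-4, -0.2, 0, 0, 0, 0, 0.3], [-4, -0.2, 0, 0, 0, 0, 0.3], [-4, -0.2, 0, 0, 0, 0, 0.3], [-4, -0.2, 0, 0, 0, 0, 0.3], [-4, -0.2, 0, 0, 0, 0, 0.3], [-4, -0.2, 0, 0, 0, 0, 0.3], [-4, -0.2, 0, 0, 0, 0, 0.3], [-4, -0.2, 0, 0, 0, 0, 0.3], [-4, -0.2, 0, 0, 0, 0, 0.3], [-2.5, 0, 0, 0, 0, 0, 0.3], [-1.5, 0, 0, 0, 0, 0, 0.3], [0, 0, 0, 0, 0, -6.6, 0.3], [0, 0, 0, 0, 0, -6.6, 0.3], [0, 0, 0, 0, 0, -6.6, 0.3], [0, 0, 0, 0, 0, -6.6, 0.3], [0, 0, 0, 0, 0, -6.6, 0.3], [0, 0, 0, 0, 0, -6.6, 0.3]])

```text
time: 21.45
tool_pos: [0.4622, -0.3392, 0.1985]
tool_rot: [-0.002, 0.439, 0.899, 0.001]
contact_force: [-0.1, 0.1, -0.2]
gripper_width: 0.652
grasp_force: 0.0
```

>>> move_arm(rows=[[0, 0, 0, 0, 0, -6.6, 0.3], [0, 0, 0, 0, 0, -6.6, 0.3], [0, 0, 0, 0, 0, -6.6, 0.3], [0, 0, 0, 0, 0, -6.6, 0.3], [0, 0, 0, 0, 0, -6.6, 0.3], [0, 0, 0, 0, 0, -6.6, 0.3], [0, 0, 0, 0, 0, 0, 0.3], [0, 0, 0, 0, 0, 0, 0.3], [0, 0, 0, 0, 0, 0, 0.3]])

```text
time: 22.2
tool_pos: [0.4625, -0.3401, 0.1999]
tool_rot: [-0.001, 0.112, 0.994, 0.001]
contact_force: [-0.4, 0.5, -0.0]
gripper_width: 0.652
grasp_force: 0.0
```

```bash
python3 - <<'E'
from h import *
f=manip.grab_frame('wrist');cv2.imwrite('pics/w10.png',f['img']);np.savez('w10.npz',**f)
go((.465,-.342,.041),77)
u,v=pix(f,(.465,-.342,.025))[0].astype(int);print(u,v)
seg(f,(u-110,u+110,max(v-110,0),v+110),lambda H,S,V:(S<85)&(V>90),.026,3)
E
```

```text
t 22.25 pos [ 0.4626 -0.3403  0.2002] jaw hdg 77.1 tilt [-0.001  0.001] turn 0.1 shift cm [-0.29 -0.13 15.92] w 0.641 F [-0.7  0.2 -0.5]
316 219
bbox (206, 156, 46, 173) rect [ 477.1 -432.1   45.9  177.5   71.2] ell [ 481.4 -439.6   55.8  208.3   72.1]
```

View pics/w10.png

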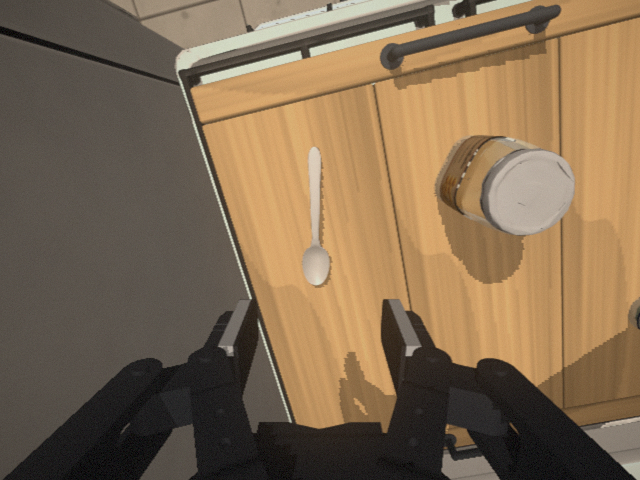

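The spoon runs from (314,148) to (317,286), square to the jaws and centred at (316,217). Descending.

>>> move_arm(rows=[[-0.3, -0.1, 2, 0, 0, 0, 0.3], [0, 0, 3.5, 0, 0, 0, 0.3], [0, 0, 4, 0, 0, 0, 0.3], [0, 0, 3, 0, 0, 0, 0.3], [0, 0, 1.8, 0, 0, 0, 0.3], [0, 0, 1, 0, 0, 0, 0.3], [0, 0, 0.6, 0, 0, 0, 0.3], [0, 0, 0, 0, 0, 0, 0.3], [0, 0, 0, 0, 0, 0, 0.3], [0, 0, 0, 0, 0, 0, 0.3], [0, 0, 0, 0, 0, 0, -0.2], [0, 0, 0, 0, 0, 0, -0.5], [0, 0, 0, 0, 0, 0, -1], [0, 0, 0, 0, 0, 0, -1], [0, 0, 0, 0, 0, 0, -1], [0, 0, 0, 0, 0, 0, -1], [0, 0, 0, 0, 0, 0, -1]])

```text
time: 23.67
tool_pos: [0.4655, -0.3424, 0.0421]
tool_rot: [-0.0, 0.111, 0.994, 0.0]
contact_force: [-0.3, 1.4, 0.2]
gripper_width: 0.0
grasp_force: 0.0
```

>>> move_arm(rows=[[0, 0, 0, 0, 0, 0, 0.2], [0, 0, 0, 0, 0, 0, 0.2], [0, 0, 0, 0, 0, 0, 0.2], [0, 0, 0, 0, 0, 0, 0.2], [0, 0, 0, 0, 0, 0, 0.2], [0, 0, 0.2, 0, 0, 0, 0.2], [0, 0, 0.2, 0, 0, 0, 0.2], [0, 0, 0, 0, 0, 0, 0.2], [0, 0, 0, 0, 0, 0, 0.2], [0, 0, 0, 0, 0, 0, 0.2]])

```text
time: 24.5
tool_pos: [0.4655, -0.3424, 0.038]
tool_rot: [-0.0, 0.111, 0.994, 0.0]
contact_force: [-0.3, -0.4, 0.1]
gripper_width: 0.599
grasp_force: 0.0
```

```bash
python3 - <<'E'
from h import *
go((.466,-.342,.038),77)
f=manip.grab_frame('wrist');cv2.imwrite('pics/w11.png',f['img'][150:450,150:500])
E
```

```text
t 24.5 pos [ 0.4655 -0.3424  0.038 ] jaw hdg 77.2 tilt [-0.  0.] turn 0.2 shift cm [-0.04  0.05 -0.  ] w 0.599 F [-0.3 -0.4  0.1]
```

View pics/w11.png

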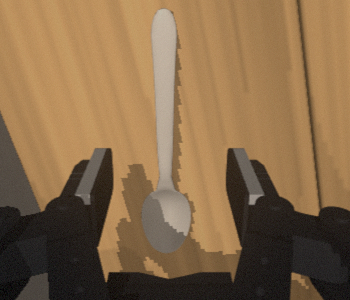

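The spoon is still between the open jaws at crop (165,130). Closing at this lower height.

>>> move_arm(rows=[[0, 0, 0, 0, 0, 0, -0.2], [0, 0, 0, 0, 0, 0, -0.5], [0, 0, 0, 0, 0, 0, -1], [0, 0, 0, 0, 0, 0, -1], [0, 0, 0, 0, 0, 0, -1], [0, 0, 0, 0, 0, 0, -1], [0, 0, 0, 0, 0, 0, -1], [0, 0, 0, 0, 0, 0, -1]])

```text
time: 25.22
tool_pos: [0.4655, -0.3425, 0.0381]
tool_rot: [-0.0, 0.111, 0.994, -0.0]
contact_force: [0.5, 0.3, 0.0]
gripper_width: 0.0
grasp_force: 0.0
```

>>> move_arm(rows=[[0, 0, 0, 0, 0, 0, 0], [0, 0, 0, 0, 0, 0, 0], [0, 0, 0, 0, 0, 0, 0], [0, 0, 0, 0, 0, 0, 0], [0, 0, 0, 0, 0, 0, 0], [0, 0, 0.2, 0, 0, 0, 0], [0, 0, 0, 0, 0, 0, 0], [0, 0, 0, 0, 0, 0, 0], [0, 0, 0, 0, 0, 0, -0.3], [0, 0, 0, 0, 0, 0, -0.5], [0, 0, 0, 0, 0, 0, -1], [0, 0, 0, 0, 0, 0, -1], [0, 0, 0, 0, 0, 0, -1], [0, 0, 0, 0, 0, 0, -1], [0, 0, 0, 0, 0, 0, -1]])

```text
time: 26.47
tool_pos: [0.4655, -0.3425, 0.0361]
tool_rot: [0.0, 0.111, 0.994, -0.0]
contact_force: [-0.4, 0.0, 0.1]
gripper_width: -0.001
grasp_force: 0.0
```

>>> move_arm(rows=[[0, 0, 0, 0, 0, 0, 0], [0, 0, 0, 0, 0, 0, 0], [0, 0, 0, 0, 0, 0, 0], [0, 0, 0, 0, 0, 0, 0], [0, 0, 0, 0, 0, 0, 0], [0, 0, 0.3, 0, 0, 0, 0], [0, 0, 0, 0, 0, 0, 0], [0, 0, 0, 0, 0, 0, 0], [0, 0, 0, 0, 0, 0, -0.3], [0, 0, 0, 0, 0, 0, -0.5], [0, 0, 0, 0, 0, 0, -1], [0, 0, 0, 0, 0, 0, -1], [0, 0, 0, 0, 0, 0, -1], [0, 0, 0, 0, 0, 0, -1], [0, 0, 0, 0, 0, 0, -1]])

```text
time: 27.72
tool_pos: [0.4655, -0.3425, 0.0331]
tool_rot: [0.0, 0.111, 0.994, -0.0]
contact_force: [0.4, 0.4, -0.4]
gripper_width: 0.0
grasp_force: 0.0
```

```bash
python3 - <<'E'
from h import *
go((.466,-.342,.033),77)
f=manip.grab_frame('wrist');cv2.imwrite('pics/w12.png',f['img'][150:450,150:500])
print(pix(f,[(.466,-.342,.02),(.466,-.342,.0325)]))
E
```

```text
t 27.72 pos [ 0.4655 -0.3425  0.0331] jaw hdg 77.2 tilt [-0. -0.] turn 0.2 shift cm [-0.04  0.06  0.01] w 0.0 F [ 0.4  0.4 -0.4]
[[318.4 294.4]
 [318.4 306.4]]
```

View pics/w12.png

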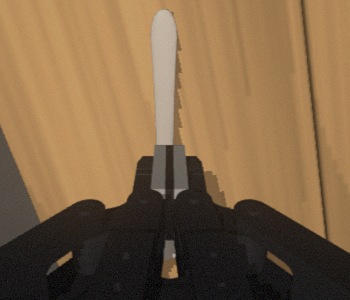

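Shut, the tips still sit above the spoon handle (crop y≈147). I'll feel downward in 1 mm steps to find the real tip height.

>>> move_arm(rows=[[0, 0, 0.1, 0, 0, 0, -1], [0, 0, 0.1, 0, 0, 0, -1], [0, 0, 0.1, 0, 0, 0, -1], [0, 0, 0.1, 0, 0, 0, -1], [0, 0, 0, 0, 0, 0, -1], [0, 0, 0, 0, 0, 0, -1]])

```text
time: 28.27
tool_pos: [0.4654, -0.3424, 0.0289]
tool_rot: [-0.0, 0.111, 0.994, 0.0]
contact_force: [-0.4, 0.8, 0.1]
gripper_width: -0.003
grasp_force: 0.0
```

>>> move_arm(rows=[[0, 0, 0.1, 0, 0, 0, -1], [0, 0, 0.1, 0, 0, 0, -1], [0, 0, 0.1, 0, 0, 0, -1], [0, 0, 0, 0, 0, 0, -1], [0, 0, 0, 0, 0, 0, -1]])

```text
time: 28.68
tool_pos: [0.4656, -0.3425, 0.0262]
tool_rot: [0.0, 0.111, 0.994, -0.0]
contact_force: [-0.6, -0.5, 1.4]
gripper_width: -0.001
grasp_force: 0.5
```

```bash
python3 - <<'E'
from h import *
go((.466,-.342,.033),77)
f=manip.grab_frame('wrist');cv2.imwrite('pics/w13.png',f['img']);np.savez('w13.npz',**f)
s=manip.grab_frame('scene');print(pix(s,(.466,-.342,.03)))
g=cv2.cvtColor(f['img'],cv2.COLOR_BGR2HSV)[:,:,2]
print([int(x) for x in g[240:360:6,318]],[int(x) for x in g[240:360:6,326]])
E
```

```text
t 28.68 pos [ 0.4656 -0.3425  0.0262] jaw hdg 77.2 tilt [ 0. -0.] turn 0.2 shift cm [-0.03  0.06 -0.68] w -0.001 F [-0.6 -0.5  1.4]
[[409.9 321.9]]
[186, 186, 183, 183, 182, 184, 182, 186, 177, 175, 55, 51, 50, 46, 47, 39, 43, 54, 44, 41] [132, 133, 130, 135, 136, 133, 135, 138, 136, 126, 106, 107, 102, 100, 102, 106, 103, 161, 54, 35]
```

Contact at TCP z 0.026, so the shut tips end close to the TCP. I'll open, go lower and close.

>>> move_arm(rows=[[0, 0, -0.2, 0, 0, 0, 0], [0, 0, 0, 0, 0, 0, 0], [0, 0, 0, 0, 0, 0, 0], [0, 0, 0, 0, 0, 0, 0], [0, 0, 0, 0, 0, 0, 0], [0, 0, 0.3, 0, 0, 0, 0], [0, 0, 0.3, 0, 0, 0, 0], [0, 0, 0, 0, 0, 0, 0], [0, 0, 0, 0, 0, 0, 0], [0, 0, 0, 0, 0, 0, -0.3], [0, 0, 0, 0, 0, 0, -0.5], [0, 0, 0, 0, 0, 0, -0.7], [0, 0, 0, 0, 0, 0, -0.7], [0, 0, 0, 0, 0, 0, -1], [0, 0, 0, 0, 0, 0, -1], [0, 0, 0, 0, 0, 0, -1]])

```text
time: 30.12
tool_pos: [0.4674, -0.3454, 0.026]
tool_rot: [0.002, 0.111, 0.994, -0.003]
contact_force: [-3.6, -1.7, 12.0]
gripper_width: 0.001
grasp_force: 6.4
```

>>> move_arm(rows=[[0, 0, -1, 0, 0, 0, -1], [0, 0, -3, 0, 0, 0, -0.2], [0, 0, -4, 0, 0, 0, -0.2], [0, 0, -4, 0, 0, 0, -0.2], [0, 0, -3, 0, 0, 0, -0.2], [0, 0, -2, 0, 0, 0, -0.2], [0, 0, -1, 0, 0, 0, -0.2], [0, 0, 0, 0, 0, 0, -0.2], [0, 0, 0, 0, 0, 0, -0.2]])

```text
time: 30.87
tool_pos: [0.4653, -0.3421, 0.2013]
tool_rot: [-0.0, 0.111, 0.994, 0.0]
contact_force: [-0.0, -0.2, -0.9]
gripper_width: 0.401
grasp_force: 0.0
```

```bash
python3 - <<'E'
from h import *
f=manip.grab_frame('wrist');cv2.imwrite('pics/w14.png',f['img']);np.savez('w14.npz',**f)
go((.466,-.342,.025),77)
u,v=pix(f,(.466,-.342,.023))[0].astype(int);print(u,v)
seg(f,(u-45,u+60,v-95,v+80),lambda H,S,V:(S<85)&(V>110),.024,3)
E
```

```text
t 30.92 pos [ 0.4647 -0.3417  0.1999] jaw hdg 77.2 tilt [-0.002  0.002] turn 0.2 shift cm [-0.18 -0.03 17.49] w 0.402 F [ 0.4 -0.7 -0.7]
318 216
bbox (306, 143, 28, 139) rect [ 466.3 -341.5   27.   135.2   77.9] ell [ 467.9 -342.4   35.2  135.8   78.6]
```

>>> move_arm(rows=[[-0.15, 0, 2.5, 0, 0, 0, -0.2], [0, 0, 4, 0, 0, 0, -0.2], [0, 0, 4, 0, 0, 0, -0.2], [0, 0, 3, 0, 0, 0, -0.2], [0, 0, 2, 0, 0, 0, -0.2], [0, 0, 1.3, 0, 0, 0, -0.2], [0, 0, 0.5, 0, 0, 0, -0.2], [0, 0, 0.3, 0, 0, 0, -0.2], [0, 0, 0.1, 0, 0, 0, -0.2], [0, 0, 0, 0, 0, 0, -0.2], [0, 0, 0, 0, 0, 0, -0.2], [0, 0, 0, 0, 0, 0, -0.2]])

```text
time: 31.92
tool_pos: [0.4678, -0.3436, 0.0267]
tool_rot: [0.001, 0.111, 0.994, -0.001]
contact_force: [0.7, -0.7, -0.3]
gripper_width: 0.401
grasp_force: 0.0
```

>>> move_arm(rows=[[0, 0, 0.15, 0, 0, 0, -0.2], [0, 0, 0.15, 0, 0, 0, -0.2], [0, 0, 0, 0, 0, 0, -0.2], [0, 0, 0, 0, 0, 0, -0.2]])

```text
time: 32.25
tool_pos: [0.4669, -0.3427, 0.022]
tool_rot: [-0.0, 0.111, 0.994, 0.0]
contact_force: [0.8, 0.2, 0.7]
gripper_width: 0.403
grasp_force: 0.0
```

>>> move_arm(rows=[[0, 0, 0.15, 0, 0, 0, -0.2], [0, 0, 0.15, 0, 0, 0, -0.2], [0, 0, 0, 0, 0, 0, -0.2], [0, 0, 0, 0, 0, 0, -0.2], [0, 0, 0, 0, 0, 0, -0.2]])

```text
time: 32.67
tool_pos: [0.4669, -0.3428, 0.019]
tool_rot: [-0.0, 0.111, 0.994, 0.0]
contact_force: [0.8, -0.4, -0.4]
gripper_width: 0.397
grasp_force: 0.0
```

>>> move_arm(rows=[[0, 0, 0, 0, 0, 0, -0.4], [0, 0, 0, 0, 0, 0, -0.5], [0, 0, 0, 0, 0, 0, -0.6], [0, 0, 0, 0, 0, 0, -0.6]])

```text
time: 33.0
tool_pos: [0.4671, -0.343, 0.0197]
tool_rot: [-0.0, 0.111, 0.994, -0.0]
contact_force: [-1.8, -0.3, 3.4]
gripper_width: 0.207
grasp_force: 20.6
```

>>> move_arm(rows=[[0, 0, 0, 0, 0, 0, -1], [0, 0, 0, 0, 0, 0, -1], [0, 0, 0, 0, 0, 0, -1], [0, 0, 0, 0, 0, 0, -1]])

```text
time: 33.33
tool_pos: [0.4672, -0.343, 0.0199]
tool_rot: [0.0, 0.111, 0.994, -0.0]
contact_force: [-2.7, 1.5, 6.1]
gripper_width: 0.174
grasp_force: 52.7
```

Gripped at 15 mm with 53 N. Lifting.

>>> move_arm(rows=[[0, 0, -0.3, 0, 0, 0, -1], [0, 0, -0.6, 0, 0, 0, -1], [0, 0, -1.2, 0, 0, 0, -1], [0, 0, -2.5, 0, 0, 0, -1], [0, 0, -4, 0, 0, 0, -1], [0, 0, -4, 0, 0, 0, -1], [0, 0, -3, 0, 0, 0, -1], [0, 0, -2, 0, 0, 0, -1], [0, 0, -1, 0, 0, 0, -1], [0, 0, 0, 0, 0, 0, -1], [0, 0, 0, 0, 0, 0, -1]])

```text
time: 34.25
tool_pos: [0.4667, -0.3425, 0.2043]
tool_rot: [-0.0, 0.111, 0.994, 0.0]
contact_force: [-0.8, 0.4, -1.8]
gripper_width: -0.001
grasp_force: 0.0
```

```bash
python3 - <<'E'
from h import *
go((.528,.402,.20),90.7)
f=manip.grab_frame('wrist');cv2.imwrite('pics/w15.png',f['img']);np.savez('w15.npz',**f);s=manip.state();print(s['grasp_force'])
seg(f,(270,370,90,300),lambda H,S,V:(S<60)&(V>130),s['tool_pos'][2],3)
E
```

```text
t 34.25 pos [ 0.4667 -0.3425  0.2043] jaw hdg 77.2 tilt [-0.001  0.001] turn -13.5 shift cm [-7.04 74.37  0.47] w -0.001 F [-0.8  0.4 -1.8]
0.0
bbox (306, 142, 27, 137) rect [ 423.2 -333.5   11.9   61.    82.4] ell [ 424.2 -332.2   15.6   61.6   77.9]
```

It slipped off the top, so I'll grip lower, feeling for the board.

>>> move_arm(rows=[[0, 0, 2.5, 0, 0, 0, -0.2], [0, 0, 4, 0, 0, 0, -0.2], [0, 0, 4, 0, 0, 0, -0.2], [0, 0, 3, 0, 0, 0, -0.2], [0, 0, 2, 0, 0, 0, -0.2], [0, 0, 1.3, 0, 0, 0, -0.2], [0, 0, 0.9, 0, 0, 0, -0.2], [0, 0, 0.5, 0, 0, 0, -0.2], [0, 0, 0.4, 0, 0, 0, -0.2], [0, 0, 0, 0, 0, 0, -0.2], [0, 0, 0, 0, 0, 0, -0.2], [0, 0, 0, 0, 0, 0, -0.2]])

```text
time: 35.3
tool_pos: [0.4678, -0.3436, 0.0206]
tool_rot: [0.001, 0.111, 0.994, -0.001]
contact_force: [0.2, -0.5, 0.1]
gripper_width: 0.399
grasp_force: 0.0
```

>>> move_arm(rows=[[0, 0, 0.15, 0, 0, 0, -0.2], [0, 0, 0.15, 0, 0, 0, -0.2], [0, 0, 0, 0, 0, 0, -0.2], [0, 0, 0, 0, 0, 0, -0.2], [0, 0, 0, 0, 0, 0, -0.2]])

```text
time: 35.72
tool_pos: [0.467, -0.3428, 0.0161]
tool_rot: [0.0, 0.111, 0.994, -0.0]
contact_force: [0.1, -0.2, 0.1]
gripper_width: 0.401
grasp_force: 0.0
```

>>> move_arm(rows=[[0, 0, 0.1, 0, 0, 0, -0.2], [0, 0, 0.1, 0, 0, 0, -0.2], [0, 0, 0.1, 0, 0, 0, -0.2], [0, 0, 0, 0, 0, 0, -0.2], [0, 0, 0, 0, 0, 0, -0.2]])

```text
time: 36.13
tool_pos: [0.467, -0.3428, 0.013]
tool_rot: [-0.0, 0.111, 0.994, 0.0]
contact_force: [-0.5, -0.3, 0.5]
gripper_width: 0.401
grasp_force: 0.0
```

```bash
python3 - <<'E'
from h import *
go((.466,-.342,.0145),77)
f=manip.grab_frame('wrist');cv2.imwrite('pics/w16.png',f['img'][150:450,150:500]);np.savez('w16.npz',**f)
E
```

```text
t 36.13 pos [ 0.467  -0.3428  0.013 ] jaw hdg 77.2 tilt [-0.  0.] turn 0.2 shift cm [ 0.11  0.06 -0.15] w 0.401 F [-0.5 -0.3  0.5]
```

View pics/w16.png

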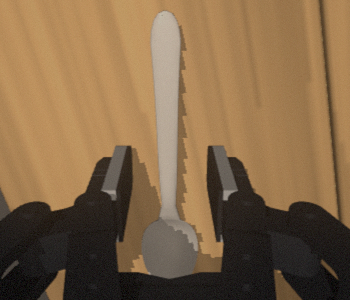

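The pads straddle the middle of the spoon (crop (170,150)) with no board contact yet. Closing.

>>> move_arm(rows=[[0, 0, 0, 0, 0, 0, -0.4], [0, 0, 0, 0, 0, 0, -0.5], [0, 0, 0, 0, 0, 0, -0.6], [0, 0, 0, 0, 0, 0, -0.6], [0, 0, 0, 0, 0, 0, -0.6]])

```text
time: 36.6
tool_pos: [0.4676, -0.3433, 0.0142]
tool_rot: [0.001, 0.111, 0.994, -0.0]
contact_force: [0.1, 2.5, 5.0]
gripper_width: 0.216
grasp_force: 50.5
```

>>> move_arm(rows=[[0, 0, 0, 0, 0, 0, -1], [0, 0, 0, 0, 0, 0, -1], [0, 0, 0, 0, 0, 0, -1], [0, 0, 0, 0, 0, 0, -1], [0, 0, 0, 0, 0, 0, -1]])

```text
time: 37.02
tool_pos: [0.4676, -0.3433, 0.0143]
tool_rot: [0.001, 0.111, 0.994, -0.0]
contact_force: [-0.9, 0.3, 5.1]
gripper_width: 0.207
grasp_force: 58.5
```

>>> move_arm(rows=[[0, 0, -0.2, 0, 0, 0, -1], [0, 0, -0.3, 0, 0, 0, -1], [0, 0, -0.5, 0, 0, 0, -1], [0, 0, -1, 0, 0, 0, -1], [0, 0, -2, 0, 0, 0, -1], [0, 0, -3, 0, 0, 0, -1], [0, 0, -4, 0, 0, 0, -1], [0, 0, -4, 0, 0, 0, -1], [0, 0, -3, 0, 0, 0, -1], [0, 0, -1.5, 0, 0, 0, -1], [0, 0, 0, 0, 0, 0, -1], [0, 0, 0, 0, 0, 0, -1]])

```text
time: 38.02
tool_pos: [0.4673, -0.3431, 0.2094]
tool_rot: [0.001, 0.111, 0.994, -0.001]
contact_force: [-0.5, -1.0, -0.7]
gripper_width: 0.207
grasp_force: 58.4
```

```bash
python3 - <<'E'
from h import *
go((.528,.402,.20),90.7)
f=manip.grab_frame('wrist');cv2.imwrite('pics/w17.png',f['img'][100:450,130:510]);np.savez('w17.npz',**f)
t=dict(np.load('top0.npz'));w=dict(np.load('w9.npz'))
E
```

```text
t 38.02 pos [ 0.4673 -0.3431  0.2094] jaw hdg 77.2 tilt [ 0.002 -0.002] turn -13.5 shift cm [-6.98 74.43  0.82] w 0.207 F [-0.5 -1.  -0.7]
```

The spoon is held. Carrying it over to the tray.

>>> move_arm(rows=[[0, 0, 0, 0, 0, -6.75, -1], [0, 0, 0, 0, 0, -6.75, -1], [-0.3, 1.4, 0, 0, 0, 0, -1], [-0.3, 2.8, 0, 0, 0, 0, -1], [-0.32, 3.7, 0, 0, 0, 0, -1], [-0.32, 3.7, 0, 0, 0, 0, -1], [-0.32, 3.7, 0, 0, 0, 0, -1], [-0.32, 3.7, 0, 0, 0, 0, -1], [-0.32, 3.7, 0, 0, 0, 0, -1], [-0.32, 3.7, 0, 0, 0, 0, -1], [-0.32, 3.7, 0, 0, 0, 0, -1], [-0.32, 3.7, 0, 0, 0, 0, -1], [-0.32, 3.7, 0, 0, 0, 0, -1], [-0.32, 3.7, 0, 0, 0, 0, -1], [-0.32, 3.7, 0, 0, 0, 0, -1], [-0.32, 3.7, 0, 0, 0, 0, -1], [-0.32, 3.7, 0, 0, 0, 0, -1], [-0.32, 3.7, 0, 0, 0, 0, -1], [-0.32, 3.7, 0, 0, 0, 0, -1], [-0.32, 3.7, 0, 0, 0, 0, -1]])

```text
time: 39.73
tool_pos: [0.5144, 0.2939, 0.2056]
tool_rot: [-0.002, -0.005, 1.0, -0.001]
contact_force: [1.1, 0.5, -0.5]
gripper_width: 0.205
grasp_force: 58.4
```

>>> move_arm(rows=[[-0.32, 3.7, 0, 0, 0, 0, -1], [-0.32, 3.5, 0, 0, 0, 0, -1], [-0.3, 2.4, 0, 0, 0, 0, -1], [-0.3, 1.4, 0, 0, 0, 0, -1], [0, 0, 0, 0, 0, 0, -1], [0, 0, 0, 0, 0, 0, -1], [0, 0, 0, 0, 0, 0, -1]])

```text
time: 40.32
tool_pos: [0.5265, 0.4012, 0.2065]
tool_rot: [-0.001, -0.006, 1.0, -0.001]
contact_force: [-0.5, 0.0, -0.8]
gripper_width: 0.211
grasp_force: 58.5
```

```bash
python3 - <<'E'
from h import *
go((.528,.402,.08),90.7)
f=manip.grab_frame('wrist');np.savez('w18.npz',**f);im=f['img'];cv2.imwrite('pics/w18.png',im)
s=manip.state()
# red handle of teaspoon
red=lambda H,S,V:((H<6)|(H>174))&(S>140)&(V>60)
c=ray(dict(np.load('top0.npz')),[(165,325)],.01)[0];u,v=pix(f,c)[0].astype(int);print('handle at',u,v,c)
seg(f,(u-60,u+60,v-80,v+80),red,.010,3)
seg(dict(np.load('top0.npz')),(150,180,300,345),red,.010,3)
for P,n in [((.628,.438,.029),'far+y'),((.628,.338,.029),'far-y'),((.428,.338,.029),'near-y'),((.428,.438,.029),'near+y')]: print(n,pix(f,P))
g=cv2.cvtColor(im,cv2.COLOR_BGR2GRAY)
r=int(pix(f,(.50,.388,.029))[0][1]);print(r,[int(x) for x in g[r,0:640:8]])
E
```

```text
t 40.32 pos [0.5265 0.4012 0.2065] jaw hdg 90.6 tilt [-0.002 -0.002] turn -0.1 shift cm [-0.18  0.1  12.65] w 0.211 F [-0.5  0.  -0.8]
handle at 281 182 [0.4981 0.364  0.01  ]
bbox (271, 149, 12, 58) rect [494.2 359.7  10.7  55.5  88.7] ell [493.3 359.6  12.2  60.   88.5]
bbox (162, 314, 10, 24) rect [495.7 361.   52.    9.7   1.7] ell [493.9 361.2  10.4  53.3  91.6]
far+y [[352.7 310.2]]
far-y [[257.2 309.2]]
near-y [[246.8 104.2]]
near+y [[362.1 105.5]]
187 [48, 95, 125, 191, 175, 161, 147, 110, 81, 75, 78, 49, 71, 51, 40, 31, 32, 51, 77, 80, 107, 109, 92, 108, 101, 85, 78, 43, 49, 147, 147, 146, 147, 180, 129, 103, 210, 211, 202, 209, 212, 208, 212, 206, 150, 196, 173, 173, 170, 174, 170, 175, 172, 171, 175, 168, 173, 173, 173, 173, 173, 171, 171, 171, 168, 168, 168, 169, 168, 164, 148, 133, 102, 83, 80, 79, 78, 77, 82, 79]
```

The teaspoon sits at y≈0.360, so the tray's middle line is about 0.390 and the release at y 0.402 is clear. Lowering.

>>> move_arm(rows=[[-0.1, 0.1, 2.5, 0, 0, 0, -1], [0, 0, 4, 0, 0, 0, -1], [0, 0, 4, 0, 0, 0, -1], [0, 0, 3.5, 0, 0, 0, -1], [0, 0, 2.5, 0, 0, 0, -1], [0, 0, 1.5, 0, 0, 0, -1], [0, 0, 0.8, 0, 0, 0, -1], [0, 0, 0.4, 0, 0, 0, -1], [0, 0, 0, 0, 0, 0, -1], [0, 0, 0, 0, 0, 0, -1], [0, 0, 0, 0, 0, 0, -1]])

```text
time: 41.28
tool_pos: [0.53, 0.4039, 0.0186]
tool_rot: [0.002, -0.006, 1.0, 0.001]
contact_force: [1.1, -0.6, 0.2]
gripper_width: 0.206
grasp_force: 58.5
```

>>> move_arm(rows=[[0, 0, 0.3, 0, 0, 0, -1], [0, 0, 0.2, 0, 0, 0, -1], [0, 0, 0.2, 0, 0, 0, -1], [0, 0, 0, 0, 0, 0, -1], [0, 0, 0, 0, 0, 0, -1], [0, 0, 0, 0, 0, 0, -1]])

```text
time: 41.78
tool_pos: [0.5284, 0.403, 0.009]
tool_rot: [-0.0, -0.006, 1.0, -0.0]
contact_force: [-0.5, 1.1, -0.2]
gripper_width: 0.207
grasp_force: 58.5
```

>>> move_arm(rows=[[0, 0, 0.3, 0, 0, 0, -1], [0, 0, 0.3, 0, 0, 0, -1], [0, 0, 0.2, 0, 0, 0, -1], [0, 0, 0, 0, 0, 0, -1], [0, 0, 0, 0, 0, 0, -1], [0, 0, 0, 0, 0, 0, -1]])

```text
time: 42.28
tool_pos: [0.5284, 0.403, 0.0013]
tool_rot: [-0.0, -0.006, 1.0, -0.0]
contact_force: [-1.3, -0.4, 2.7]
gripper_width: 0.215
grasp_force: 59.3
```

>>> move_arm(rows=[[0, 0, 0, 0, 0, 0, -0.5], [0, 0, 0, 0, 0, 0, -0.4], [0, 0, 0, 0, 0, 0, -0.35], [0, 0, 0, 0, 0, 0, -0.35], [0, 0, 0, 0, 0, 0, -0.35], [0, 0, 0, 0, 0, 0, -0.35]])

```text
time: 42.78
tool_pos: [0.5284, 0.403, 0.0009]
tool_rot: [-0.0, -0.006, 1.0, -0.0]
contact_force: [0.9, 0.2, 0.1]
gripper_width: 0.322
grasp_force: 0.0
```

>>> move_arm(rows=[[0, 0, -0.3, 0, 0, 0, -0.35], [0, 0, -0.7, 0, 0, 0, -0.35], [0, 0, -1.5, 0, 0, 0, -0.35], [0, 0, -3, 0, 0, 0, -0.35], [0, 0, -4, 0, 0, 0, -0.35], [0, 0, -4, 0, 0, 0, 0], [0, 0, -4, 0, 0, 0, 0.5], [0, 0, -3, 0, 0, 0, 1], [0, 0, -1.5, 0, 0, 0, 1], [0, 0, 0, 0, 0, 0, 1], [0, 0, 0, 0, 0, 0, 1]])

```text
time: 43.7
tool_pos: [0.5286, 0.4031, 0.2219]
tool_rot: [0.001, -0.006, 1.0, 0.0]
contact_force: [0.6, -0.8, -1.1]
gripper_width: 0.997
grasp_force: 0.0
```

```bash
python3 - <<'E'
from h import *
f=manip.grab_frame('wrist');np.savez('w19.npz',**f)
go((.637,-.02,.22))
H,S,V=cv2.split(cv2.cvtColor(f['img'],cv2.COLOR_BGR2HSV))
for x in (.47,.50,.528,.56,.58):
    y=np.arange(.335,.446,.004);p=pix(f,np.c_[np.full(len(y),x),y,np.full(len(y),.010)]).astype(int);print(x,[int(V[b,a]) for a,b in p])
t=manip.grab_frame('top');cv2.imwrite('pics/t19.png',t['img']);np.savez('t19.npz',**t)
H,S,V=cv2.split(cv2.cvtColor(t['img'],cv2.COLOR_BGR2HSV))
seg(t,(290,335,160,215),lambda H,S,V:((H<6)|(H>172))&(S>150),.126)
E
```

```text
t 43.75 pos [0.5277 0.4025 0.2193] jaw hdg 90.7 tilt [-0.002 -0.001] turn 0 shift cm [-1.042e+01 -4.238e+01 -3.000e-02] w 0.998 F [-0.9 -0.1 -1. ]
0.47 [201, 210, 97, 151, 215, 200, 190, 180, 214, 216, 213, 217, 216, 219, 218, 208, 213, 219, 214, 217, 211, 214, 215, 212, 213, 154, 193, 170]
0.5 [135, 204, 97, 154, 218, 171, 174, 170, 180, 219, 217, 217, 218, 216, 217, 212, 199, 216, 196, 212, 212, 218, 219, 213, 214, 153, 188, 172]
0.528 [154, 140, 101, 157, 213, 217, 199, 181, 217, 218, 218, 219, 219, 217, 217, 213, 203, 209, 200, 212, 211, 220, 217, 214, 215, 152, 179, 177]
0.56 [156, 147, 92, 157, 156, 165, 165, 165, 177, 216, 218, 217, 218, 219, 217, 176, 166, 167, 168, 167, 165, 219, 216, 212, 212, 154, 175, 200]
0.58 [157, 149, 118, 153, 139, 140, 175, 201, 199, 191, 182, 219, 219, 220, 214, 192, 204, 212, 217, 204, 198, 219, 220, 214, 215, 150, 148, 170]
bbox (301, 174, 21, 23) rect [637.3 -20.6  40.3  47.3  68.6] ell [637.3 -21.   41.9  48.5  71.8]
```

The spoon lies lengthwise in the tray at y≈0.40, clear of the teaspoon. Next the herb jar.

>>> move_arm(rows=[[-0.7, -1.4, 0, 0, 0, 0, 1], [-0.7, -2.5, 0, 0, 0, 0, 1], [-0.75, -3.5, 0, 0, 0, 0, 1], [-0.75, -3.5, 0, 0, 0, 0, 1], [-0.75, -3.5, 0, 0, 0, 0, 1], [-0.75, -3.5, 0, 0, 0, 0, 1], [-0.75, -3.5, 0, 0, 0, 0, 1], [-0.75, -3.5, 0, 0, 0, 0, 1], [-0.75, -3.5, 0, 0, 0, 0, 1], [-0.75, -3.5, 0, 0, 0, 0, 1], [-0.75, -3.5, 0, 0, 0, 0, 1], [-0.75, -3.5, 0, 0, 0, 0, 1], [-0.7, -2.2, 0, 0, 0, 0, 1], [-0.6, -1.3, 0, 0, 0, 0, 1], [0, 0, 0, 0, 0, 0, 1], [0, 0, 0, 0, 0, 0, 1], [0, 0, 0, 0, 0, 0, 1]])

```text
time: 45.22
tool_pos: [0.6351, -0.0188, 0.2201]
tool_rot: [-0.001, -0.006, 1.0, 0.0]
contact_force: [-0.4, -0.0, -0.7]
gripper_width: 1.001
grasp_force: 0.0
```

```bash
python3 - <<'E'
from h import *
f=manip.grab_frame('wrist');np.savez('w20.npz',**f);cv2.imwrite('pics/w20.png',f['img'])
go((.640,-.021,.070),90.7)
u,v=pix(f,(.640,-.021,.128))[0].astype(int);print(u,v)
seg(f,(u-70,u+70,max(v-80,0),v+60),lambda H,S,V:((H<6)|(H>172))&(S>140),.128)
H,S,V=cv2.split(cv2.cvtColor(f['img'],cv2.COLOR_BGR2HSV))
for r in range(v-70,v+50,10): print(r,''.join('R' if (H[r,c]<6 or H[r,c]>172) and S[r,c]>140 else ('b' if 8<H[r,c]<24 and S[r,c]>95 else '.') for c in range(u-60,u+60,3)),V[r,u-45:u+46:15])
s=manip.grab_frame('scene')
seg(s,(340,370,190,220),lambda H,S,V:((H<6)|(H>172))&(S>140),.126,3)
E
```

```text
t 45.27 pos [ 0.6352 -0.0185  0.2204] jaw hdg 90.8 tilt [-0.001  0.001] turn 0.1 shift cm [-0.5  -0.26 15.04] w 0.999 F [-0.   0.1 -0.4]
314 250
bbox (283, 214, 59, 63) rect [636.8 -22.7  42.4  47.3  85.6] ell [637.  -22.8  42.8  48.3  87.1]
180 bbbbbbbbbbbbbbbbbbbbbbbbbbbbbbbbbbbbbbbb [200 187 215 216 218 211 194]
190 bbbbbbbbbbbbbbbbbbbbbbbbbbbbbbbbbbbbbbbb [201 189 218 214 218 211 200]
200 bbbbbbbbbbbbbbbb.........bbbbbbbbbbbbbbb [196 187 186 101 206 212 200]
210 bbbbbbbbbbbbb...............bbbbbbbbbbbb [197 187 123 160 108 212 199]
220 bbbbbbbbbbbb..RRRRRRRRRRRRb.bbbbbbbbbbbb [194 186 141 132 127 210 198]
230 bbbbbbbbbbb.RRRRRRRRRRRRRRRR.bbbbbbbbbbb [196 188 182 179 182 210 195]
240 bbbbbbbbbb.RRRRRRRRRRRRRRRRRRbbbbbbbbbbb [195 161 179 178 179 212 195]
250 bbbbbbbbbbRRRRRRRRRRRRRRRRRRRRbbbbbbbbbb [200 178 176 174 174 210 196]
260 bbbbbbbbbbbRRRRRRRRRRRRRRRRRRbbbbbbbbbbb [198 186 180 179 173 209 198]
270 bbbbbbbbbbbbb.RRRRRRRRRRRR.bbbbbbbbbbbbb [199 189 170 173 168 169 193]
280 bbbbbbbbbbbbbbbbbbbbbbbbbbbbbbbbbbbbbbbb [197 189 212 150 145 189 194]
290 bbbbbbbbbbbbbbbbbbbbbbbbbbbbbbbbbbbbbbbb [196 186 212 149 147 136 192]
bbox (346, 199, 16, 15) rect [628.  -32.9  72.3  40.   42.1] ell [629.3 -31.2  44.7  79.3 131.5]
```

The cap is centred at about (0.639, -0.0225). Descending around it.

>>> move_arm(rows=[[-0.4, -0.4, 1, 0, 0, 0, 1], [0, 0, 2.5, 0, 0, 0, 1], [0, 0, 3, 0, 0, 0, 1], [0, 0, 2.5, 0, 0, 0, 1], [0, 0, 2, 0, 0, 0, 1], [0, 0, 2, 0, 0, 0, 1], [0, 0, 1.2, 0, 0, 0, 1], [0, 0, 0.8, 0, 0, 0, 1], [0, 0, 0, 0, 0, 0, 1], [0, 0, 0, 0, 0, 0, 1], [0, 0, 0, 0, 0, 0, 1]])

```text
time: 46.23
tool_pos: [0.6408, -0.0237, 0.0727]
tool_rot: [0.001, -0.006, 1.0, -0.0]
contact_force: [1.1, 0.2, 0.4]
gripper_width: 1.001
grasp_force: 0.0
```

>>> move_arm(rows=[[0, 0, 0, 0, 0, 0, 0.3], [0, 0, 0, 0, 0, 0, 0.1], [0, 0, 0, 0, 0, 0, -0.2], [0, 0, 0, 0, 0, 0, -1], [0, 0, 0, 0, 0, 0, -1], [0, 0, 0, 0, 0, 0, -1], [0, 0, 0, 0, 0, 0, -1]])

```text
time: 46.82
tool_pos: [0.6405, -0.0239, 0.0722]
tool_rot: [0.001, -0.006, 1.0, -0.0]
contact_force: [-0.0, 0.1, 4.8]
gripper_width: 0.51
grasp_force: 61.1
```

>>> move_arm(rows=[[0, 0, -0.4, 0, 0, 0, -1], [0, 0, -0.8, 0, 0, 0, -1], [0, 0, -2, 0, 0, 0, -1], [0, 0, -3, 0, 0, 0, -1], [0, 0, -3.5, 0, 0, 0, -1], [0, 0, -3, 0, 0, 0, -1], [0, 0, -1.5, 0, 0, 0, -1], [0, 0, -0.5, 0, 0, 0, -1], [0, 0, 0, 0, 0, 0, -1], [0, 0, 0, 0, 0, 0, -1]])

```text
time: 47.65
tool_pos: [0.6386, -0.0235, 0.2158]
tool_rot: [-0.002, -0.006, 1.0, 0.0]
contact_force: [0.2, -0.2, -1.4]
gripper_width: 0.511
grasp_force: 61.1
```

```bash
python3 - <<'E'
from h import *
w=dict(np.load('w9.npz'));print(ray(w,[(218,143),(414,133),(198,15)],.054).tolist())
go((.4555,.261,.21),91.5);s=manip.state();print(s['grasp_force'])
E
```

```text
[[0.4239, 0.2152, 0.054], [0.5846, 0.2173, 0.054], [0.4207, 0.3064, 0.054]]
t 47.65 pos [ 0.6386 -0.0235  0.2158] jaw hdg 90.7 tilt [-0.003  0.001] turn -0.8 shift cm [17.56 28.92  0.65] w 0.511 F [ 0.2 -0.2 -1.4]
61.07829021289945
```

>>> move_arm(rows=[[0.5, 0.9, 0, 0, 0, -0.8, -1], [1.0, 1.7, 0, 0, 0, 0, -1], [1.5, 2.5, 0, 0, 0, 0, -1], [1.6, 2.7, 0, 0, 0, 0, -1], [1.7, 2.8, 0, 0, 0, 0, -1], [1.7, 2.8, 0, 0, 0, 0, -1], [1.7, 2.8, 0, 0, 0, 0, -1], [1.7, 2.8, 0, 0, 0, 0, -1], [1.7, 2.8, 0, 0, 0, 0, -1], [1.5, 2.5, 0, 0, 0, 0, -1], [1.3, 2.2, 0, 0, 0, 0, -1], [0.9, 1.5, 0, 0, 0, 0, -1], [0.6, 1.0, 0, 0, 0, 0, -1], [0, 0, 0, 0, 0, 0, -1], [0, 0, 0, 0, 0, 0, -1], [0, 0, 0, 0, 0, 0, -1]])

```text
time: 48.98
tool_pos: [0.4583, 0.2611, 0.2173]
tool_rot: [-0.0, -0.013, 1.0, -0.0]
contact_force: [-0.0, -0.0, -1.4]
gripper_width: 0.508
grasp_force: 61.2
```

```bash
python3 - <<'E'
from h import *
f=manip.grab_frame('wrist');np.savez('w21.npz',**f);cv2.imwrite('pics/w21.png',f['img'])
go((.457,.262,.062),91.5)
H,S,V=cv2.split(cv2.cvtColor(f['img'],cv2.COLOR_BGR2HSV))
# brightness profile across y at rim height, at x in small bay and along x
for x in (.44,.475,.53,.56):
    y=np.arange(.19,.335,.003);p=pix(f,np.c_[np.full(len(y),x),y,np.full(len(y),.054)]).astype(int);print(x,p[0],p[-1],[int(V[b,a]) if 0<=b<480 and 0<=a<640 else -1 for a,b in p])
for y in (.235,.295):
    x=np.arange(.40,.60,.003);p=pix(f,np.c_[x,np.full(len(x),y),np.full(len(x),.054)]).astype(int);print(y,p[0],p[-1],[int(V[b,a]) if 0<=b<480 and 0<=a<640 else -1 for a,b in p])
E
```

```text
t 49.03 pos [0.4586 0.2609 0.2176] jaw hdg 91.4 tilt [-0.001 -0.001] turn -0.1 shift cm [ 0.15  0.12 15.56] w 0.51 F [-0.1  0.3 -0.9]
0.44 [239 197] [399 201] [125, 108, 133, 127, 107, 92, 168, 168, 121, 83, 64, 64, 126, 142, 119, 127, 138, 152, 134, 148, 126, 135, 148, 130, 122, 131, 126, 140, 149, 132, 146, 147, 135, 127, 143, 142, 101, 68, 117, 117, 229, 227, 228, 228, 228, 227, 204, 110, 173]
0.475 [241 234] [396 238] [123, 123, 125, 82, 90, 112, 164, 162, 168, 79, 78, 54, 74, 80, 79, 82, 85, 82, 83, 89, 111, 102, 85, 73, 70, 59, 72, 106, 111, 107, 78, 59, 65, 60, 64, 61, 69, 65, 76, 118, 203, 226, 227, 228, 226, 228, 227, 122, 175]
0.53 [244 288] [390 291] [122, 121, 101, 94, 85, 167, 166, 162, 165, 139, 105, 146, 126, 213, 223, 157, 151, 150, 136, 139, 138, 140, 141, 144, 146, 147, 145, 146, 145, 149, 170, 168, 143, 137, 125, 122, 117, 107, 121, 138, 110, 227, 226, 225, 228, 226, 228, 126, 114]
0.56 [245 315] [388 318] [39, 76, 82, 78, 76, 55, 44, 40, 136, 137, 130, 124, 128, 132, 125, 144, 148, 155, 162, 157, 155, 134, 132, 137, 152, 163, 154, 161, 158, 189, 138, 136, 136, 139, 139, 133, 138, 142, 133, 129, 113, 148, 98, 53, 58, 78, 131, 131, 129]
0.235 [289 152] [290 348] [169, 168, 170, 170, 170, 78, 61, 74, 82, 137, 145, 150, 131, 130, 119, 138, 148, 146, 122, 98, 162, 152, 145, 148, 141, 82, 58, 52, 57, 85, 165, 165, 166, 166, 166, 164, 161, 148, 69, 165, 166, 112, 228, 198, 142, 142, 135, 135, 134, 122, 123, 126, 122, 134, 148, 132, 127, 126, 129, 129, 137, 147, 189, 192, 192, 190, 192]
0.295 [359 154] [347 349] [227, 229, 226, 226, 228, 70, 67, 88, 92, 141, 150, 151, 166, 137, 150, 147, 132, 148, 135, 144, 154, 144, 131, 123, 108, 61, 65, 68, 84, 106, 104, 145, 136, 119, 107, 107, 101, 105, 103, 107, 111, 109, 119, 122, 122, 138, 135, 139, 134, 122, 127, 128, 128, 133, 140, 138, 130, 130, 133, 136, 134, 194, 190, 191, 191, 190, 191]
```

The wall profiles put the caddy centre at (0.5035, 0.262), so the small bay centre is (0.4585, 0.262), right below the jar. Lowering.

>>> move_arm(rows=[[0, 0.1, 1.5, 0, 0, 0, -1], [0, 0, 2.5, 0, 0, 0, -1], [0, 0, 3, 0, 0, 0, -1], [0, 0, 2.5, 0, 0, 0, -1], [0, 0, 2, 0, 0, 0, -1], [0, 0, 1.5, 0, 0, 0, -1], [0, 0, 1, 0, 0, 0, -1], [0, 0, 0.6, 0, 0, 0, -1], [0, 0, 0.4, 0, 0, 0, -1], [0, 0, 0, 0, 0, 0, -1], [0, 0, 0, 0, 0, 0, -1], [0, 0, 0, 0, 0, 0, -1]])

```text
time: 50.03
tool_pos: [0.4591, 0.2631, 0.0694]
tool_rot: [0.001, -0.013, 1.0, 0.0]
contact_force: [0.1, -0.1, -0.9]
gripper_width: 0.508
grasp_force: 61.2
```

>>> move_arm(rows=[[0, 0, 0.2, 0, 0, 0, -1], [0, 0, 0.2, 0, 0, 0, -1], [0, 0, 0.1, 0, 0, 0, -1], [0, 0, 0, 0, 0, 0, -1], [0, 0, 0, 0, 0, 0, -1], [0, 0, 0, 0, 0, 0, -1]])

```text
time: 50.53
tool_pos: [0.4583, 0.2629, 0.0632]
tool_rot: [0.0, -0.013, 1.0, 0.0]
contact_force: [-0.6, 0.7, -0.9]
gripper_width: 0.501
grasp_force: 61.2
```

>>> move_arm(rows=[[0, 0, 0.15, 0, 0, 0, -1], [0, 0, 0.15, 0, 0, 0, -1], [0, 0, 0, 0, 0, 0, -1], [0, 0, 0, 0, 0, 0, -1]])

```text
time: 50.87
tool_pos: [0.4589, 0.263, 0.0632]
tool_rot: [0.0, -0.013, 1.0, -0.0]
contact_force: [-8.0, -3.5, 15.8]
gripper_width: 0.507
grasp_force: 62.5
```

>>> move_arm(rows=[[0, 0, 0, 0, 0, 0, 0.1], [0, 0, 0, 0, 0, 0, 0.2], [0, 0, 0, 0, 0, 0, 0.3], [0, 0, 0, 0, 0, 0, 0.3], [0, 0, 0, 0, 0, 0, 0.3], [0, 0, -0.5, 0, 0, 0, 0.3], [0, 0, -1.5, 0, 0, 0, 0.3], [0, 0, -3, 0, 0, 0, 0.3], [0, 0, -4, 0, 0, 0, 0.5], [0, 0, -4, 0, 0, 0, 1], [0, 0, -2.5, 0, 0, 0, 1], [0, 0, -1, 0, 0, 0, 1], [0, 0, 0, 0, 0, 0, 1]])

```text
time: 51.95
tool_pos: [0.4599, 0.2634, 0.229]
tool_rot: [0.003, -0.013, 1.0, 0.001]
contact_force: [-0.2, 1.0, 0.3]
gripper_width: 1.0
grasp_force: 0.0
```

```bash
python3 - <<'E'
from h import *
red=lambda H,S,V:((H<6)|(H>172))&(S>140)
f=manip.grab_frame('wrist');np.savez('w22.npz',**f)
u,v=pix(f,(.458,.262,.116))[0].astype(int);print(u,v)
seg(f,(u-60,u+60,v-60,v+60),red,.116)
t=manip.grab_frame('top');np.savez('t22.npz',**t)
u,v=pix(t,(.458,.262,.116))[0].astype(int)
seg(t,(u-25,u+25,v-25,v+25),red,.116)
seg(t,(395,455,215,265),lambda H,S,V:(S<45)&(V>120),.115,3)
go((.457,-.19,.22),91.5)
E
```

```text
315 231
bbox (290, 201, 58, 60) rect [457.2 264.1  44.2  48.   86.5] ell [457.5 263.9  44.6  48.5  92.8]
bbox (180, 295, 50, 50) rect [461.8 263.   75.5 118.5  87.9] ell [455.6 270.   73.7 129.5 109.6]
bbox (410, 224, 28, 31) rect [ 457.  -188.7   54.7   56.3   53.6] ell [ 455.1 -188.9   53.8   62.2   82.2]
t 52.05 pos [0.4577 0.2625 0.2238] jaw hdg 91.5 tilt [-0.002 -0.001] turn -0.0 shift cm [  1.25 -45.23   0.41] w 1.0 F [-0.3 -0.3 -0.7]
```

The herb jar stands in the small bay with its cap at (0.459, 0.264). Now the jam jar.

>>> move_arm(rows=[[0, -1.5, 0, 0, 0, 0, 1], [0, -3, 0, 0, 0, 0, 1], [0, -4, 0, 0, 0, 0, 1], [0, -4, 0, 0, 0, 0, 1], [0, -4, 0, 0, 0, 0, 1], [0, -4, 0, 0, 0, 0, 1], [0, -4, 0, 0, 0, 0, 1], [0, -4, 0, 0, 0, 0, 1], [0, -4, 0, 0, 0, 0, 1], [0, -4, 0, 0, 0, 0, 1], [0, -4, 0, 0, 0, 0, 1], [0, -3, 0, 0, 0, 0, 1], [0, -1.7, 0, 0, 0, 0, 1], [0, 0, 0, 0, 0, 0, 1], [0, 0, 0, 0, 0, 0, 1], [0, 0, 0, 0, 0, 0, 1]])

```text
time: 53.38
tool_pos: [0.4693, -0.1879, 0.223]
tool_rot: [-0.002, -0.013, 1.0, 0.001]
contact_force: [1.4, 0.1, -0.4]
gripper_width: 1.004
grasp_force: 0.0
```

```bash
python3 - <<'E'
from h import *
f=manip.grab_frame('wrist');np.savez('w23.npz',**f);cv2.imwrite('pics/w23.png',f['img'])
go((.457,-.19,.065),91.5)
u,v=pix(f,(.457,-.19,.115))[0].astype(int);print(u,v)
seg(f,(u-70,u+70,v-70,v+60),lambda H,S,V:(S<50)&(V>110),.115,3)
H,S,V=cv2.split(cv2.cvtColor(f['img'],cv2.COLOR_BGR2HSV))
for r in range(v-70,v+60,8): print(r,''.join('#' if S[r,c]<50 and V[r,c]>110 else ('b' if 10<H[r,c]<24 and 95<S[r,c]<145 and V[r,c]>170 else '.') for c in range(u-75,u+75,3)))
E
```

```text
t 53.43 pos [ 0.4695 -0.1877  0.2235] jaw hdg 91.6 tilt [-0.002  0.002] turn 0.1 shift cm [ 1.23 -0.22 15.86] w 1.001 F [ 0.3 -0.1 -0.4]
315 222
bbox (272, 183, 86, 76) rect [ 456.2 -192.9   60.3   58.5   72.7] ell [ 455.7 -190.4   57.9   63.5   16.8]
152 ..b.b.bbbbbbbbbbbbbbbbbb.bbbbbbb.bb...b...........
160 .b.....bbbbbbbbbbbbbbbbb.bbbbbbb.bb...............
168 .b..bb.bbbbbbbbbbbb...........bb.b................
176 .......bbbbbbbbbb................b................
184 .......bbbbbbbb......#######......................
192 .......bbbbbb...#################.................
200 .......bbbbb..#####################...#...........
208 .....b.bbbb..########################.##..........
216 ..b....bbb.###########################............
224 .......bbbb.#########################.............
232 .......bbbbb.########################.............
240 .......bbbbbbb######################..............
248 .......bbbbbbbb.##################................
256 .......bbbbbbbbb.....########.....................
264 .............b.b..................................
272 ........b........b................................
280 ..................bb..............................
```

The lid is centred at (313,221), which gives (0.4567, -0.191). Descending over it.

>>> move_arm(rows=[[0.6, -0.15, 1, 0, 0, 0, 1], [0.65, -0.15, 2, 0, 0, 0, 1], [0, 0, 2.5, 0, 0, 0, 1], [0, 0, 2.5, 0, 0, 0, 1], [0, 0, 2, 0, 0, 0, 1], [0, 0, 2, 0, 0, 0, 1], [0, 0, 1.5, 0, 0, 0, 1], [0, 0, 1, 0, 0, 0, 1], [0, 0, 0.5, 0, 0, 0, 1], [0, 0, 0.4, 0, 0, 0, 1], [0, 0, 0.3, 0, 0, 0, 1], [0, 0, 0, 0, 0, 0, 1], [0, 0, 0, 0, 0, 0, 1]])

```text
time: 54.52
tool_pos: [0.4582, -0.1927, 0.0689]
tool_rot: [0.001, -0.013, 1.0, -0.0]
contact_force: [0.7, -1.3, -0.7]
gripper_width: 1.001
grasp_force: 0.0
```

>>> move_arm(rows=[[0, 0, 0, 0, 0, 0, 0.7], [0, 0, 0, 0, 0, 0, 0.5], [0, 0, 0, 0, 0, 0, 0.2], [0, 0, 0, 0, 0, 0, -1], [0, 0, 0, 0, 0, 0, -1], [0, 0, 0, 0, 0, 0, -1], [0, 0, 0, 0, 0, 0, -1]])

```text
time: 55.1
tool_pos: [0.4586, -0.1927, 0.0705]
tool_rot: [0.001, -0.013, 1.0, -0.0]
contact_force: [-3.2, 3.1, 8.7]
gripper_width: 0.834
grasp_force: 66.0
```

>>> move_arm(rows=[[0, 0, -0.3, 0, 0, 0, -1], [0, 0, -0.5, 0, 0, 0, -1], [0, 0, -1, 0, 0, 0, -1], [0, 0, -1, 0, 0, 0, -1], [0, 0, -0.5, 0, 0, 0, -1], [0, 0, 0, 0, 0, 0, -1], [0, 0, 0, 0, 0, 0, -1]])

```text
time: 55.68
tool_pos: [0.458, -0.1926, 0.1018]
tool_rot: [0.001, -0.013, 1.0, -0.0]
contact_force: [0.0, -0.4, -3.3]
gripper_width: 0.832
grasp_force: 69.3
```

```bash
python3 - <<'E'
from h import *
go((.5375,.263,.22),91.5);s=manip.state();print(s['grasp_force'])
f=manip.grab_frame('wrist');np.savez('w24.npz',**f)
seg(f,(200,430,150,330),lambda H,S,V:(S<50)&(V>110),s['tool_pos'][2]+.045,3);print(pix(f,s['tool_pos']+[0,0,.045]))
E
```

```text
t 55.68 pos [ 0.458  -0.1926  0.1018] jaw hdg 91.5 tilt [ 0.001 -0.001] turn -0.0 shift cm [ -9.15  45.33 -11.84] w 0.832 F [ 0.  -0.4 -3.3]
69.33882221812382
bbox (246, 280, 151, 50) rect [ 432.9 -191.8   18.2   50.7    1.5] ell [ 4.352e+02 -1.921e+02  2.100e+01  5.470e+01  2.000e-01]
[[316.5 368.4]]
```

The jam jar is held; the wrist reads its weight. Lifting and carrying it.

>>> move_arm(rows=[[0, 0, -1.5, 0, 0, 0, -1], [0, 0, -3, 0, 0, 0, -1], [0, 0, -3.5, 0, 0, 0, -1], [0, 0, -2, 0, 0, 0, -1], [-0.3, 1, -1, 0, 0, 0, -1], [-0.5, 2, 0, 0, 0, 0, -1], [-0.6, 3, 0, 0, 0, 0, -1], [-0.7, 3.5, 0, 0, 0, 0, -1], [-0.7, 3.5, 0, 0, 0, 0, -1], [-0.7, 3.5, 0, 0, 0, 0, -1], [-0.7, 3.5, 0, 0, 0, 0, -1], [-0.7, 3.5, 0, 0, 0, 0, -1], [-0.7, 3.5, 0, 0, 0, 0, -1], [-0.7, 3.5, 0, 0, 0, 0, -1], [-0.7, 3.5, 0, 0, 0, 0, -1], [-0.7, 3.5, 0, 0, 0, 0, -1], [-0.6, 3, 0, 0, 0, 0, -1], [-0.5, 2.5, 0, 0, 0, 0, -1], [-0.3, 1.6, 0, 0, 0, 0, -1], [-0.2, 0.7, 0, 0, 0, 0, -1]])

```text
time: 57.4
tool_pos: [0.5376, 0.2651, 0.2093]
tool_rot: [-0.001, -0.014, 1.0, -0.0]
contact_force: [-0.9, -0.5, -2.4]
gripper_width: 0.831
grasp_force: 70.0
```

>>> move_arm(rows=[[0, 0, 0, 0, 0, 0, -1], [0, 0, 0, 0, 0, 0, -1], [0, 0, 0, 0, 0, 0, -1]])

```text
time: 57.65
tool_pos: [0.5386, 0.2616, 0.2108]
tool_rot: [-0.0, -0.012, 1.0, -0.0]
contact_force: [-0.5, -0.1, -2.6]
gripper_width: 0.83
grasp_force: 70.0
```

```bash
python3 - <<'E'
from h import *
go((.5375,.263,.0585),91.5)
E
```

```text
t 57.65 pos [0.5386 0.2616 0.2108] jaw hdg 91.4 tilt [-0.001 -0.001] turn -0.1 shift cm [ 0.1   0.15 15.23] w 0.83 F [-0.5 -0.1 -2.6]
```

>>> move_arm(rows=[[0.1, 0.1, 1.5, 0, 0, 0, -1], [0, 0, 2.5, 0, 0, 0, -1], [0, 0, 2.5, 0, 0, 0, -1], [0, 0, 2.5, 0, 0, 0, -1], [0, 0, 2, 0, 0, 0, -1], [0, 0, 1.5, 0, 0, 0, -1], [0, 0, 1, 0, 0, 0, -1], [0, 0, 0.6, 0, 0, 0, -1], [0, 0, 0.3, 0, 0, 0, -1], [0, 0, 0, 0, 0, 0, -1], [0, 0, 0, 0, 0, 0, -1], [0, 0, 0, 0, 0, 0, -1]])

```text
time: 58.65
tool_pos: [0.5387, 0.2641, 0.0686]
tool_rot: [0.001, -0.013, 1.0, 0.0]
contact_force: [0.2, 0.2, -3.1]
gripper_width: 0.827
grasp_force: 70.0
```

>>> move_arm(rows=[[0, 0, 0.15, 0, 0, 0, -1], [0, 0, 0.15, 0, 0, 0, -1], [0, 0, 0, 0, 0, 0, -1], [0, 0, 0, 0, 0, 0, -1]])

```text
time: 58.98
tool_pos: [0.5376, 0.2639, 0.0641]
tool_rot: [-0.0, -0.013, 1.0, -0.0]
contact_force: [-0.3, -0.7, -3.0]
gripper_width: 0.83
grasp_force: 70.0
```

>>> move_arm(rows=[[0, 0, 0.15, 0, 0, 0, -1], [0, 0, 0.15, 0, 0, 0, -1], [0, 0, 0, 0, 0, 0, -1], [0, 0, 0, 0, 0, 0, -1]])

```text
time: 59.32
tool_pos: [0.5379, 0.2639, 0.0617]
tool_rot: [0.0, -0.013, 1.0, 0.0]
contact_force: [-1.5, -0.6, 2.7]
gripper_width: 0.83
grasp_force: 70.6
```

>>> move_arm(rows=[[0, 0, 0.1, 0, 0, 0, -1], [0, 0, 0, 0, 0, 0, -1], [0, 0, 0, 0, 0, 0, -1]])

```text
time: 59.57
tool_pos: [0.5381, 0.264, 0.0617]
tool_rot: [0.0, -0.013, 1.0, 0.0]
contact_force: [-3.8, -1.2, 7.2]
gripper_width: 0.834
grasp_force: 71.3
```

The jar is on the floor of the bay. Releasing and moving up and away.

>>> move_arm(rows=[[0, 0, 0, 0, 0, 0, 0.8], [0, 0, 0, 0, 0, 0, 0.9], [0, 0, 0, 0, 0, 0, 1], [0, 0, 0, 0, 0, 0, 1], [0, 0, 0, 0, 0, 0, 1], [0, 0, -0.5, 0, 0, 0, 1], [0, 0, -1, 0, 0, 0, 1], [0, 0, -2.5, 0, 0, 0, 1], [0, 0, -4, 0, 0, 0, 1], [0, 0, -4, 0, 0, 0, 1], [0, 0, -4, 0, 0, 0, 1], [0, 0, -2, 0, 0, 0, 1], [0, 0, 0, 0, 0, 0, 1], [0, 0, 0, 0, 0, 0, 1]])

```text
time: 60.73
tool_pos: [0.5388, 0.2642, 0.2434]
tool_rot: [0.003, -0.013, 1.0, 0.001]
contact_force: [-1.5, 0.1, -1.8]
gripper_width: 1.001
grasp_force: 0.0
```

```bash
python3 - <<'E'
from h import *
f=manip.grab_frame('wrist');np.savez('w25.npz',**f);t=manip.grab_frame('top');np.savez('t25.npz',**t)
red=lambda H,S,V:((H<6)|(H>172))&(S>140); pale=lambda H,S,V:(S<50)&(V>110)
go((.5375,.263,.2))
def b(X,r): u,v=pix(f,X)[0].astype(int); return (max(u-r,0),u+r,max(v-r,0),v+r)
seg(f,b((.5375,.263,.103),65),pale,.103,3)
seg(f,b((.4585,.263,.116),45),red,.116,3)
# what is left on the board, top view: yellow/red/pale blobs vs start; bystanders vs start
t0=np.load('top0.npz')['img'];d=cv2.absdiff(t0,t['img']).max(2)
for n,X,r in [('mug',(212,178),20),('timer',(234,378),18),('lemon',(333,264),12),('teaspoon',(165,320),10),('spoon',(476,220),10)]:
    a,c=X;print(n,(d[c-r:c+r,a-r:a+r]>40).mean().round(3))
seg(t,(210,260,355,400),lambda H,S,V:((H<6)|(H>172))&(S>150),.03)
E
```

```text
t 60.83 pos [0.5371 0.2636 0.239 ] jaw hdg 91.5 tilt [-0.002 -0.001] turn 0 shift cm [-0.05 -0.06  3.9 ] w 0.999 F [-0.1  0.5 -0.9]
bbox (279, 191, 81, 66) rect [538.  262.8  63.6  58.   75. ] ell [537.2 265.4  57.   68.2  11.5]
bbox (291, 96, 59, 62) rect [459.4 264.1  42.9  43.6  38.4] ell [459.5 264.   43.1  43.8  62.4]
mug 0.057
timer 0.932
lemon 0.96
teaspoon 0.938
spoon 0.328
bbox (210, 355, 50, 45) rect [345.6 258.1 102.1  84.7  68.8] ell [344.9 258.7 107.7 125.6 146.7]
```

The arm covers the timer in the top view, so I'll move aside for a last check.

>>> move_arm(rows=[[0, -1.5, 0, 0, 0, 0, 1], [0, -3, 0, 0, 0, 0, 1], [0, -4, 0, 0, 0, 0, 1], [0, -4, 0, 0, 0, 0, 1], [0, -4, 0, 0, 0, 0, 1], [0, -4, 0, 0, 0, 0, 1], [0, -4, 0, 0, 0, 0, 1], [0, -4, 0, 0, 0, 0, 1], [0, -4, 0, 0, 0, 0, 1], [0, -4, 0, 0, 0, 0, 1], [0, -3, 0, 0, 0, 0, 1], [0, -1.5, 0, 0, 0, 0, 1], [0, 0, 0, 0, 0, 0, 1], [0, 0, 0, 0, 0, 0, 1], [0, 0, 0, 0, 0, 0, 1]])

```text
time: 62.08
tool_pos: [0.548, -0.145, 0.2392]
tool_rot: [-0.001, -0.013, 1.0, 0.001]
contact_force: [-0.0, 0.2, 0.4]
gripper_width: 0.998
grasp_force: 0.0
```

```bash
python3 - <<'E'
from h import *
t=manip.grab_frame('top');np.savez('t26.npz',**t)
red=lambda H,S,V:((H<6)|(H>172))&(S>150)
t0=np.load('top0.npz')['img'];d=cv2.absdiff(t0,t['img']).max(2)
for n,X,r in [('mug',(212,178),20),('timer',(234,378),18),('teaspoon',(165,320),10)]:
    a,c=X;print(n,(d[c-r:c+r,a-r:a+r]>40).mean().round(3))
def b(X,r): u,v=pix(t,X)[0].astype(int); return (max(u-r,0),u+r,max(v-r,0),v+r)
print('timer');seg(t,b((.343,.258,.03),24),red,.03)
print('herb');seg(t,b((.4585,.263,.116),20),red,.116,3)
print('jam');seg(t,b((.5375,.263,.103),22),lambda H,S,V:(S<45)&(V>120),.103,3)
print('lemon');seg(t,b((.594,.143,.03),18),lambda H,S,V:(S>130)&(H>20)&(H<33),.033,3)
m=cv2.morphologyEx(((d>25)*255).astype(np.uint8),cv2.MORPH_OPEN,np.ones((3,3)))
for c in cv2.findContours(m[280:370,105:195],cv2.RETR_EXTERNAL,cv2.CHAIN_APPROX_NONE)[0]:
    if cv2.contourArea(c)>15: r=cv2.minAreaRect(c+np.array([105,280]));print('tray change',ray(t,r[0],.008),r)
E
```

```text
mug 0.006
timer 0.28
teaspoon 0.385
timer
bbox (220, 363, 30, 31) rect [343.4 258.3  58.3  57.8  70.8] ell [343.7 258.5  58.1  59.9 169.5]
herb
bbox (192, 309, 25, 24) rect [459.5 264.5  45.4  43.4  71.6] ell [459.8 264.1  44.4  46.9 167.4]
jam
bbox (179, 270, 29, 28) rect [537.9 265.3  55.2  53.3  68.8] ell [538.3 265.8  54.3  57.5  25. ]
lemon
bbox (232, 233, 31, 23) rect [595.6 144.7  54.   52.2  44.4] ell [595.2 144.3  49.2  63.1 171.9]
tray change [[0.5113 0.3947 0.008 ]] ((149.5, 324.5), (89.0, 89.0), 90.0)
```

```bash
python3 -c "
from plant import manip
print(manip.job_done())"
```

```text
the job is handed in; nothing more can be done
None
```

The board is clear and the job is handed in after about 62 s of robot time: lemon and garlic on the crate floor, spoon lengthwise in the tray with the teaspoon, herb jar in the caddy's small bay and jam jar in the large one, mug and timer not moved (no verdict came back).

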